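# Hold the seal collar on the spindle flat

## Task

The polishing spindle is to get its seal collar: first wipe all four stone chips off the housing's deck onto the bench with the scraper block in your grip, and lay the block back down on the bench. Then turn the spindle by hand until its flat faces squarely to the open front, away from the splash plate, slip the collar over it with the set screw on the flat, and press it fully home against the spring seal. Finish while still gripping the collar and holding it down there, ready for a mate to tighten the screw; if you let go the spring lifts it.

Things in the scene. Friction and masses are not known exactly. Their poses are not given: they have to be found in the camera images.
- housing: grey cast spindle housing, fixed to the bench. Flat deck 122 (x) x 250 (y) mm, its top 40 mm above the bench; front, left and right edges open, no rim. Origin at the middle of the underside; -x is the open front, +x the back with the splash plate, +y the left part of the deck, where the chips lie. The spindle stands upright at x = 0, y = -75 mm of this frame
- splash_plate (a point): middle of the top front edge of the upright 6 mm steel splash plate, which runs the deck's whole back edge and rises to 86 mm above the bench; its front face is 59 mm behind the housing's origin
- boss_top (a point): centre of the flat top, 52 mm above the bench, of the round boss (60 mm diameter, 66 at its foot) that the spindle stands in; four 4 mm bolt heads ring its foot. Round the spindle a grey seal ring, 42 mm in diameter, stands 7 mm proud of the boss on a hidden spring (5 N at first, about 10 N when pushed flush); the collar's own weight does not push it in
- spindle_flat (a point): point amid the flat of the upright steel spindle, 8 mm off its axis, 82 mm above the bench; axes of the spindle: -x is the way the flat faces. Round bar, 24 mm, with one flat 18 mm wide along all its visible length: 20 mm across flat and back, 24 mm elsewhere. Turns with slight friction (0.04 N m), stays where left. At first the flat faces 0.5 to 1.45 rad anticlockwise (from above) of the front
- spindle_top (a point): the middle of the spindle's top end, on its axis, 92 mm above the bench; the rim has a 2 mm chamfer
- collar: loose steel shaft collar lying flat: 50 mm outside, 28 mm high, 27 mm bore, about 0.22 kg; the only ring with a screw. Origin at the centre of its underside. Its set screw sticks out on the -x side at mid height; inside, the screw's 5 mm nose stands 3.5 mm proud into the bore, so the collar goes down the spindle only with screw over flat. Fully home, its underside lies on the boss top
- set_screw (a point): the outer end of the set screw's head, 32.5 mm from the collar's axis and 14 mm above its underside, with the collar's axes
- scraper: wooden scraper block with a black rubber sole (a small hand float): sole 96 (x) x 44 (y) mm, 15 mm thick, with a grip ridge 80 (x) x 22 (y) mm on top that rises to 45 mm. Origin at the centre of its underside, x along the ridge. It stands on its sole on the bench
- chip_1: off-white stone chip, about 24 x 17 x 12 mm, 15 g; origin in the middle of its flat underside
- chip_2: off-white stone chip, about 20 x 16 x 13 mm, 15 g; origin in the middle of its flat underside
- chip_3: off-white stone chip, about 26 x 16 x 11 mm, 15 g; origin in the middle of its flat underside
- chip_4: off-white stone chip, about 20 x 17 x 12 mm, 15 g; origin in the middle of its flat underside

How it is judged:
By the outcome, as a careful person would: the job done as asked, in the order asked, and still so for the second after the job is handed in, while the arm keeps its last pose, push and grip.
It also fails if it takes over 72 s, if anything falls off the work surface, if the arm or the gripper's body presses on something with over 40 N, if the wrist force passes 120 N, or if a joint passes its speed limit or range.

## Robot

A 7-joint arm with a two-finger parallel gripper is mounted at the origin on the work surface; the furniture and walls round the work are solid. World frame = base frame: x ahead of the robot, y to its left, z up, the work surface at z = 0. Lengths are in m, angles in rad, forces in N, time in s.
With the tool pointing down it reaches from about 0.425 to 0.95 m from the base axis. Payload 4.7 kg.
Tool frame: the origin (TCP) lies midway between the tips of the shut fingers; the grasp point (between the pads) lies 19 mm behind it (arm.grasp_offset is the distance from the TCP to the grasp point, in m); z points along the fingers, x is the direction in which the jaws open and shut, and the axes are right-handed (so a half turn about z gives the same grasp; the last joint's range is limited). The gripper opens to 85 mm and grips with 20 to 120 N. Pads are 22 mm wide; open, the fingers measure 114 mm over their backs; the gripper's body (76 mm by 85 mm) begins 54 mm behind the grasp point. The pads swing forward as they close: fully open they stand 13 mm farther back than shut.
Start: joints at [-1.261, 0.469, -0.049, 1.532, 0.024, 1.141, -0.082], TCP at [0.224, 0.637, 0.231] pointing down, gripper open.
Joint ranges: [-2.59, 2.59], [-0.33, 1.99], [-1.39, 1.29], [0.1, 2.45], [-1.04, 4.18], [0.21, 1.99], [-2.66, 2.66]. Speed limits (rad/s): [2.57, 2.57, 3.14, 3.14, 3.14, 3.14, 3.14].

## Interface

Orientations are given as a rotation vector (axis times angle).
In Python, from station import arm gives the robot as it stands. The module is installed in compiled form; this text tells all that it offers.
- The arm moves only by the shell command python3 -m jog 'ROWS' [FORCE]. ROWS is text: rows parted by semicolons, each of 7 numbers parted by spaces: the turn, a rotation vector about the tool's x, y, z in degrees, then the shift along the tool's x, y, z in mm, then the opening, from -1 (shut) to 1 (fully open). A call has 1 to 5 rows; each row is the pose to reach, as a shift and turn from the pose commanded when the call began, along the tool's axes at that moment; what a row does not reach only later rows make up. A row lasts 1/12 s, in which the tool goes at most 41.7 mm and 7.16 degrees, less where a joint would pass 70% of its speed; a pose out of reach is approached as far as the arm can. A call with a gripper value outside its range is refused whole. The fingers move at their own pace and stop on an object; FORCE is the grip in N (left out, the last holds). Time passes only in rows, so rows that repeat a pose let the fingers close. It gives the time, the measured TCP pose, the force and the opening at its end, in the units of the state.
- arm.read_state(): the state, without advancing time (a new reading comes with each control period).
- arm.read_camera(name): name is "scene" or "top"; returns (picture, depth): 384x512x3 uint8, red, green, blue; 384x512 float32, m along the optical axis (not along the pixel's ray), 0 where there is no reading.
- arm.calibration(name): a dict with "fov_y" (degrees; the focal length in pixels is half the picture's height over the tangent of half this angle, whatever the lens; pixels are square), "cx", "cy" (the principal point, pixels), "T" (4x4, takes a point from camera to world coordinates). Camera axes: x right, y down, z forward; pixel columns grow to the right and rows downward; lengths in m; the calibration is good to about 2 mm. A picture is of the moment at which its call begins. calibration takes no time and is no camera call.
- arm.hand_in(): hands the job in, once; it reports no verdict.
The state is a dict: "clock": time; "joint_positions": joint angles; "joint_velocities": joint speeds; "effort": joint torques, N m; "tcp_pos": TCP position; "tool_rot": TCP orientation; "ft_force": force on the tool from outside, world axes, zero at the start; "ft_torque": the same for the moment, N m; "opening": finger opening in m.
Only numpy, scipy, OpenCV 4.12 (cv2) and the standard library are available. Lean on these libraries where they do the work, as an engineer would, in place of code of your own. Each camera call takes 0.05 s, during which the arm holds its last target.

## Working session

There is one attempt and no reset: what is moved stays moved. The work goes in short steps, Python scripts to look and compute and a shell command to move; the robot and the scene stay as the last step left them, time stands still between calls to the robot, and variables do not carry over. Pictures are saved under pics/ and viewed, and the job is handed in when it is done.

```bash
mkdir -p pics
python3 - <<'E'
from station import arm
import cv2,numpy as np
s=arm.read_state()
print({k:np.round(v,3) for k,v in s.items()})
for n in("scene","top"):
    p,d=arm.read_camera(n);c=arm.calibration(n)
    print(n,c)
    cv2.imwrite(f"pics/{n}0.png",p[:,:,::-1]); np.save(f"{n}0.npy",d); np.save(f"{n}0p.npy",p)
E
```

```text
{'clock': np.float64(0.0), 'joint_positions': array([-1.261,  0.469, -0.049,  1.534,  0.024,  1.141, -0.082]), 'joint_velocities': array([ 0.001,  0.001,  0.001, -0.   ,  0.001, -0.002, -0.001]), 'effort': array([-0.0000e+00, -5.1029e+01, -4.7000e-02, -2.3772e+01,  1.1000e-02,
        7.0000e-03, -0.0000e+00]), 'tcp_pos': array([0.224, 0.636, 0.23 ]), 'tool_rot': array([ 2.563e+00,  1.815e+00, -2.000e-03]), 'ft_force': array([0.689, 0.261, 0.119]), 'ft_torque': array([-0.03 ,  0.017,  0.019]), 'opening': np.float64(0.086)}
scene {'fov_y': 49.61574616263027, 'cx': 253.0971481315456, 'cy': 190.55076950986629, 'T': array([[-0.57386777, -0.37942172,  0.7257513 , -0.19699842],
       [-0.8186806 ,  0.24314501, -0.52023319,  0.55223006],
       [ 0.02092497, -0.89270357, -0.45015829,  0.47047379],
       [ 0.        ,  0.        ,  0.        ,  1.        ]])}
top {'fov_y': 46.53572854814401, 'cx': 258.8488741626335, 'cy': 194.28121065760388, 'T': array([[ 0.02908119, -0.99314738,  0.11319263,  0.32536024],
       [-0.99943673, -0.02699267,  0.01994046,  0.07585494],
       [-0.01674845, -0.11370876, -0.99337294,  1.05960121],
       [ 0.        ,  0.        ,  0.        ,  1.        ]])}
```

View pics/scene0.png

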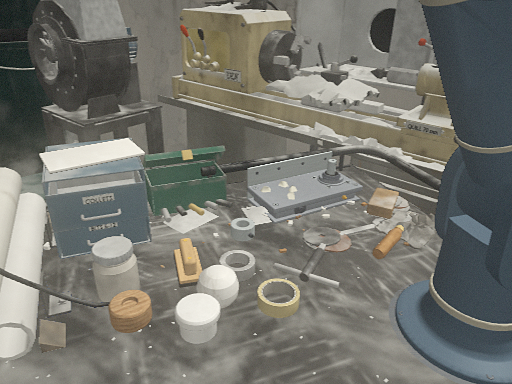

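View pics/top0.png

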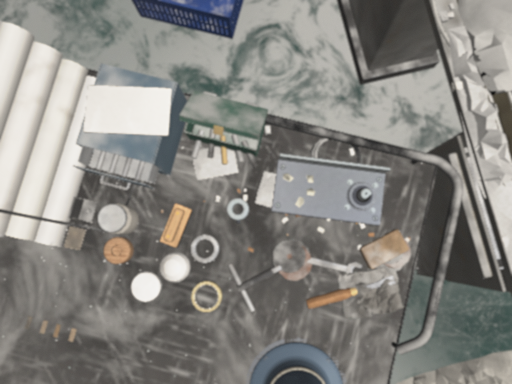

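The scene view shows the housing at about (305,190). In the top view the housing is at (330,190), the spindle at (362,195) and the scraper at (176,225). The rings at (237,209) and (204,249) could each be the collar, so I'll zoom in.

```bash
cat > h.py <<'E'
import numpy as np,cv2
from station import arm
def K(n):
    c=arm.calibration(n); f=192/np.tan(np.radians(c['fov_y']/2)); return f,c['cx'],c['cy'],c['T']
def pt(n,u,v,d):
    f,cx,cy,T=K(n); return (T@np.array([(u-cx)/f*d,(v-cy)/f*d,d,1]))[:3]
def ray(n,u,v,z):
    f,cx,cy,T=K(n); r=T[:3,:3]@np.array([(u-cx)/f,(v-cy)/f,1]); o=T[:3,3]; return o+r*(z-o[2])/r[2]
def cloud(n,d):
    f,cx,cy,T=K(n); v,u=np.mgrid[:384,:512]; P=np.stack([(u-cx)/f*d,(v-cy)/f*d,d],-1); return P@T[:3,:3].T+T[:3,3]
def proj(n,p):
    f,cx,cy,T=K(n); q=T[:3,:3].T@(np.array(p)-T[:3,3]); return q[0]/q[2]*f+cx,q[1]/q[2]*f+cy
def crop(p,x0,y0,w,h,s,fn):
    cv2.imwrite(fn,cv2.resize(p[y0:y0+h,x0:x0+w,::-1],None,fx=s,fy=s,interpolation=cv2.INTER_CUBIC))
E
python3 - <<'E'
from h import *
p=np.load('top0p.npy');q=np.load('scene0p.npy')
crop(p,255,145,145,90,5.5,'pics/t_h.png')
crop(p,150,185,120,90,6,'pics/t_c.png')
crop(q,235,140,135,90,5.9,'pics/s_h.png')
crop(q,165,205,120,90,6,'pics/s_c.png')
for n in('top','scene'):
    C=cloud(n,np.load(n+'0.npy'))
    for (u,v) in ([(362,194),(340,205),(280,205),(176,225),(237,200),(204,270),(320,300)] if n=='top' else [(330,170),(345,185),(275,200),(187,255),(242,219),(230,300)]):
        print(n,u,v,C[v,u].round(4))
E
```

```text
top 362 194 [ 0.4421 -0.1284  0.094 ]
top 340 205 [ 0.422  -0.0899  0.0395]
top 280 205 [0.4182 0.0472 0.04  ]
top 176 225 [0.3656 0.2832 0.0427]
top 237 200 [0.4282 0.147  0.0276]
top 204 270 [ 0.2636  0.221  -0.0021]
top 320 300 [ 0.2057 -0.0492  0.0226]
scene 330 170 [ 0.4393 -0.1294  0.0696]
scene 345 185 [ 0.4036 -0.1486  0.0392]
scene 275 200 [0.4319 0.0415 0.0407]
scene 187 255 [0.3473 0.2994 0.0455]
scene 242 219 [0.4202 0.1364 0.0287]
scene 230 300 [0.2357 0.2821 0.0188]
```

View pics/t_h.png

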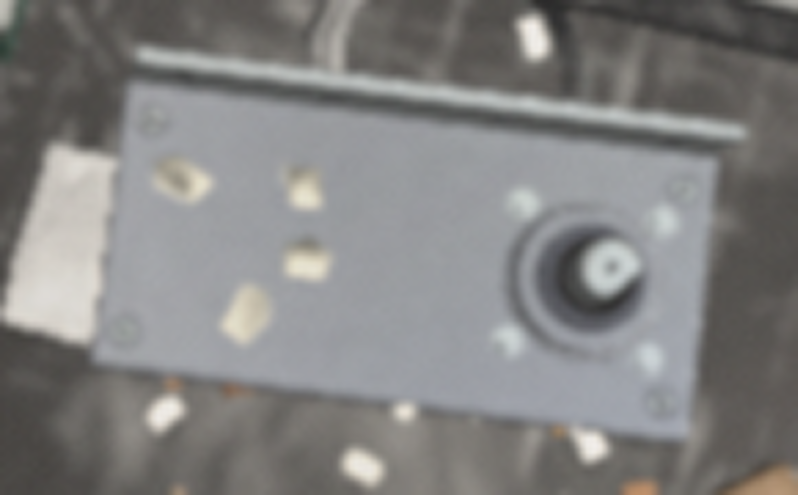

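View pics/t_c.png

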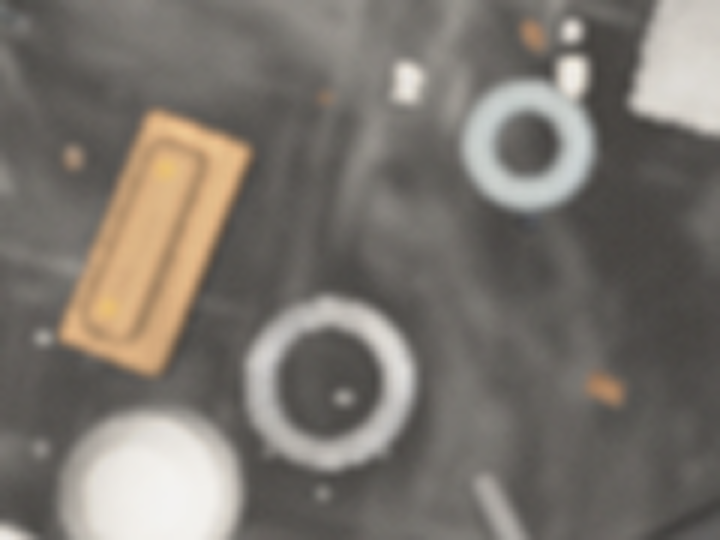

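View pics/s_h.png

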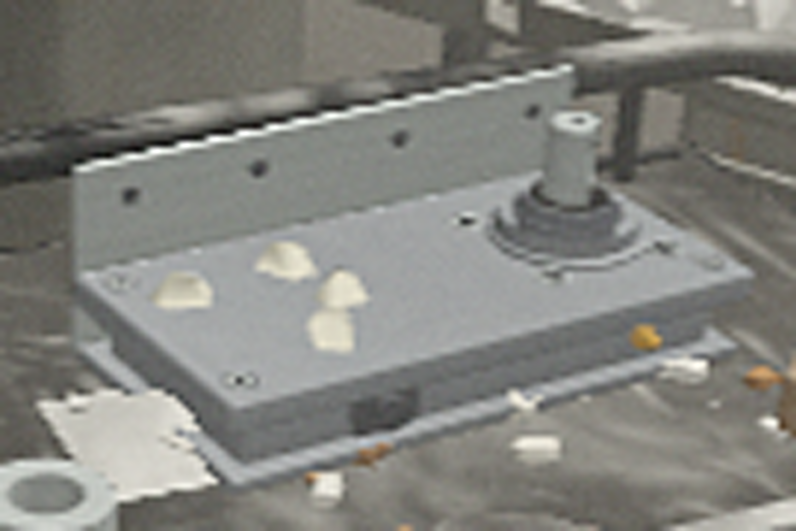

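View pics/s_c.png

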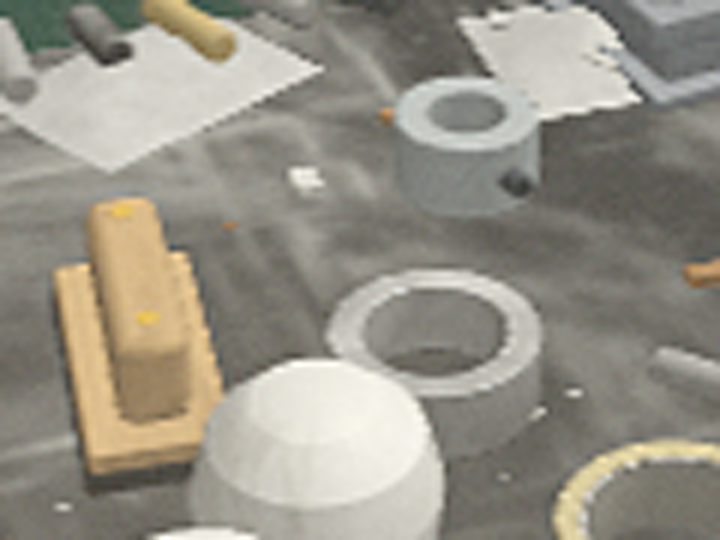

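The top crop shows the deck corners, chips and spindle clearly. In the scene crop the collar's dark screw is at about (251,235) and the scraper at about (188,250). The other ring has no screw. Now I'll compute poses.

Run:
```python
from h import *
c=[(127,82),(717,158),(685,438),(95,360)]
W=np.array([ray('top',255+u/5.5-.4,145+v/5.5-.4,.04) for u,v in c]); print('corners BL BR FR FL',W.round(4)[:,:2])
print([np.linalg.norm(W[i]-W[(i+1)%4]).round(4) for i in range(4)])
for n in('top','scene'):
    C=cloud(n,np.load(n+'0.npy')); p=np.load(n+'0p.npy'); Z=C[...,2]
    # deck plane
    def rep(name,m,full=False):
        P=C[m]; 
        if len(P)<5: print(n,name,len(P)); return
        r=cv2.minAreaRect((P[:,:2]*1000).astype(np.float32)); print(n,name,len(P),P.mean(0).round(4),P[:,2].max().round(4),r)
    reg=lambda x0,x1,y0,y1:(C[...,0]>x0)&(C[...,0]<x1)&(C[...,1]>y0)&(C[...,1]<y1)
    rep('collar',reg(.35,.5,.1,.19)&(Z>.022)&(Z<.034))
    rep('collar all',reg(.35,.5,.1,.19)&(Z>.008)&(Z<.034))
    rep('ridge',reg(.28,.44,.22,.33)&(Z>.038)&(Z<.05))
    rep('scraper',reg(.28,.44,.22,.33)&(Z>.008)&(Z<.05))
    rep('deck',reg(.35,.55,-.2,.1)&(Z>.035)&(Z<.044))
    rep('splash',reg(.4,.6,-.2,.1)&(Z>.08)&(Z<.088))
    rep('spindle',reg(.38,.5,-.2,-.05)&(Z>.066)&(Z<.1))
    rep('spindletop',reg(.40,.47,-.16,-.08)&(Z>.088)&(Z<.1))
    rep('seal',reg(.38,.5,-.2,-.05)&(Z>.055)&(Z<.063))
    hsv=cv2.cvtColor(p,cv2.COLOR_RGB2HSV)
    m=(reg(.36,.56,-.06,.1)&(Z>.045)&(Z<.065)).astype(np.uint8)
    k,l,s,ce=cv2.connectedComponentsWithStats(m)
    for i in range(1,k):
        if s[i,4]>=5: rep('chip',l==i)
```

```text
corners BL BR FR FL [[ 0.5238  0.055 ]
 [ 0.4979 -0.1923]
 [ 0.3805 -0.1788]
 [ 0.406   0.0655]]
[np.float64(0.2487), np.float64(0.1182), np.float64(0.2456), np.float64(0.1182)]
top collar 255 [0.4079 0.1462 0.0275] 0.0318 ((407.37677001953125, 146.24241638183594), (47.02781677246094, 46.67279052734375), 1.5664581060409546)
top collar all 287 [0.4067 0.146  0.0262] 0.0318 ((438.36102294921875, 152.61093139648438), (127.78260803222656, 48.151695251464844), 11.415278434753418)
top ridge 421 [0.3482 0.2887 0.0442] 0.0498 ((342.64569091796875, 284.34686279296875), (56.78139877319336, 123.6858901977539), 89.30034637451172)
top scraper 1076 [0.3465 0.2784 0.0293] 0.0498 ((348.21075439453125, 272.5740966796875), (136.46487426757812, 104.6457290649414), 0.1268579214811325)
top deck 5112 [ 0.4511 -0.0582  0.0397] 0.044 ((451.2495422363281, -61.717041015625), (249.8789825439453, 121.12867736816406), 83.87910461425781)
top splash 314 [ 0.5108 -0.071   0.0845] 0.088 ((479.179931640625, -63.89311981201172), (244.2008514404297, 77.20860290527344), 83.25995635986328)
top spindle 131 [ 0.4525 -0.140
[... 2553 characters left out ...]
] 0.0649 ((516.75927734375, -4.354400634765625), (112.53327178955078, 9.272306442260742), 83.43653869628906)
scene chip 27 [ 0.4776 -0.0187  0.049 ] 0.0532 ((479.29766845703125, -18.613008499145508), (17.894546508789062, 10.018155097961426), 27.31047248840332)
scene chip 20 [ 0.4462 -0.021   0.0488] 0.0519 ((447.8423767089844, -20.83788299560547), (12.362882614135742, 11.707592964172363), 4.882845401763916)
scene chip 27 [0.4784 0.0325 0.0486] 0.0514 ((479.7463073730469, 31.96971893310547), (16.53443717956543, 11.008071899414062), 58.13691711425781)
scene chip 30 [0.4212 0.004  0.049 ] 0.0529 ((421.59124755859375, 3.230093002319336), (11.48376178741455, 14.48127269744873), 51.56051254272461)
```

```bash
cat >> h.py <<'E'
from scipy.spatial.transform import Rotation as R
def go(x,y,z,yaw):
    "tool-frame turn(deg)/shift(mm) from measured pose to TCP xyz with tool down, tool x at yaw deg (mod 180)"
    s=arm.read_state(); Rc=R.from_rotvec(s['tool_rot']); p=np.array(s['tcp_pos'])
    best=None
    for k in(0,180):
        a=np.radians(yaw+k); Rt=R.from_matrix(np.array([[np.cos(a),np.sin(a),0],[np.sin(a),-np.cos(a),0],[0,0,-1]]))
        rv=(Rc.inv()*Rt).as_rotvec(degrees=True)
        if best is None or np.linalg.norm(rv)<np.linalg.norm(best): best=rv
    d=Rc.inv().apply(np.array([x,y,z])-p)*1000
    print('turn',best.round(1),'shift',d.round(1),'rows>=',round(max(np.linalg.norm(best)/7.16,np.linalg.norm(d)/41.7),1))
def st():
    s=arm.read_state(); m=R.from_rotvec(s['tool_rot']).as_matrix()
    print('t',round(s['clock'],2),'tcp',np.array(s['tcp_pos']).round(4),'yaw',np.degrees(np.arctan2(m[1,0],m[0,0])).round(1),'tilt',m[:2,2].round(3),'F',np.array(s['ft_force']).round(1),'T',np.array(s['ft_torque']).round(2),'open',round(float(s['opening']),4),'j7',round(s['joint_positions'][6],2))
E
python3 - <<'E'
from h import *
st()
T=lambda x,y,z:ray('top',150+x/6-.4,185+y/6-.4,z)[:2]
S=lambda x,y,z:ray('scene',165+x/6-.4,205+y/6-.4,z)[:2]
b=np.array([T(*c,.015) for c in [(155,108),(253,152),(155,377),(60,338)]]);print('base',b.round(4).tolist(),b.mean(0).round(4))
for f,q in((T,[(165,168),(107,305)]),(S,[(122,211),(148,318)])):
    a=f(*q[0],.045);c=f(*q[1],.045);d=a-c;print('dots',a.round(4),c.round(4),((a+c)/2).round(4),np.degrees(np.arctan2(d[1],d[0])))
for n in('top','scene'):
    C=cloud(n,np.load(n+'0.npy'));Z=C[...,2]
    m=(np.hypot(C[...,0]-.406,C[...,1]-.146)<.03)&(Z>.023)&(Z<.033)
    r=cv2.minAreaRect((C[m][:,:2]*1000).astype(np.float32));print(n,r[:2])
    vv,uu=np.nonzero(m); # pixel ellipse
    e=cv2.fitEllipse(cv2.findContours(m.astype(np.uint8),0,1)[0][0]);print(e,ray(n,e[0][0],e[0][1],.028))
p=S(517,182,.014);print('screw',p)
E
```

```text
t 0.1 tcp [0.2242 0.6361 0.2303] yaw 70.6 tilt [-0.001 -0.002] F [-0.2 -0.4  0.6] T [-0.03 -0.01 -0.05] open 0.0854 j7 -0.08
base [[0.4193, 0.2929], [0.4031, 0.2535], [0.3145, 0.2876], [0.3285, 0.3254]] [0.3663 0.2898]
dots [0.3938 0.2817] [0.3413 0.3011] [0.3675 0.2914] -20.29549074189618
dots [0.3925 0.2806] [0.339  0.2993] [0.3657 0.29  ] -19.25565177902447
top ((407.37677001953125, 146.24241638183594), (47.02781677246094, 46.67279052734375))
((237.02235412597656, 208.8470001220703), (20.270706176757812, 20.616804122924805), 19.139589309692383) [0.40754866 0.14617897 0.028     ]
scene ((404.1673278808594, 145.70254516601562), (47.21768569946289, 48.744937896728516))
((242.6087188720703, 224.54112243652344), (13.689022064208984, 24.0174503326416), 90.8266830444336) [0.40215656 0.14699033 0.028     ]
screw [0.37890996 0.14260334]
```

Run:
```python
from h import *
go(.3665,.2905,.22,70)
go(.3665,.2905,.10,70)
for n in('top','scene'):
    C=cloud(n,np.load(n+'0.npy'));m=(C[...,0]>.15)&(C[...,0]<.45)&(C[...,1]>.24)&(C[...,1]<.6);print(C[m][:,2].max())
```

```text
turn [0.  0.1 0.6] shift [-278.7  249.1   10.9] rows>= 9.0
turn [0.  0.1 0.6] shift [-278.5  249.1  130.9] rows>= 9.5
0.18104442431736778
0.15675157449947902
```

```bash
python3 -m jog '0 0 0 -30 27 0 1;0 0 0 -60 54 0 1;0 0 0 -90 80 0 1;0 0 0 -120 107 0 1;0 0 0.6 -150 134 0 1' 60; python3 -m jog '0 0 0 -28 25 0 1;0 0 0 -56 50 0 1;0 0 0 -84 75 4 1;0 0 0 -110 98 8 1;0 0 0 -128 115 11 1'; python3 -m jog '0 0 0 0 0 0 1;0 0 0 0 0 0 1'; python3 -c "
from h import *
st();go(.3665,.2905,.10,70);go(.3665,.2905,.019,70)"
```

```text
clock: 0.52
tcp_pos: [0.3011, 0.4485, 0.2308]
tool_rot: [2.573, 1.802, -0.001]
ft_force: [0.9, -0.2, 0.0]
opening: 0.0854
clock: 0.93
tcp_pos: [0.3657, 0.2873, 0.2199]
tool_rot: [2.576, 1.797, -0.002]
ft_force: [0.7, 0.2, -0.3]
opening: 0.0855
clock: 1.1
tcp_pos: [0.3654, 0.2897, 0.2201]
tool_rot: [-2.577, -1.797, 0.001]
ft_force: [-0.6, 0.2, 0.7]
opening: 0.0854
t 1.1 tcp [0.3654 0.2897 0.2201] yaw 69.8 tilt [-0.001 -0.   ] F [-0.6  0.2  0.7] T [0.06 0.01 0.01] open 0.0854 j7 0.47
turn [-0.   0.  -0.2] shift [  1.2   0.8 120.1] rows>= 2.9
turn [-0.   0.  -0.2] shift [  1.2   0.8 201.1] rows>= 4.8
```

```bash
python3 -m jog '0 0 0 1 1 40 0.3;0 0 0 1 1 80 0.2;0 0 0 1 1 120 0.2;0 0 0 1 1 155 0.2;0 0 0 1 1 175 0.2' 60; python3 -m jog '0 0 0 0 0 12 0.2;0 0 0 0 0 24 0.2;0 0 0 0 0 24 0.2'
python3 - <<'E'
from h import *
st();go(.3665,.2905,.019,70)
p,d=arm.read_camera('scene');crop(p,140,190,140,110,5.5,'pics/g1.png')
E
```

```text
clock: 1.52
tcp_pos: [0.3638, 0.292, 0.0419]
tool_rot: [-2.571, -1.805, 0.008]
ft_force: [-0.1, -0.5, 0.2]
opening: 0.0509
clock: 1.77
tcp_pos: [0.3644, 0.2923, 0.0191]
tool_rot: [-2.571, -1.805, 0.007]
ft_force: [-1.0, 0.7, 0.0]
opening: 0.0513
t 1.77 tcp [0.3644 0.2923 0.0191] yaw 70.1 tilt [-0.004 -0.002] F [-1.   0.7  0. ] T [ 0.02 -0.01  0.03] open 0.0513 j7 0.51
turn [-0.2  0.2  0.1] shift [-1.   2.6  0. ] rows>= 0.1
```

View pics/g1.png

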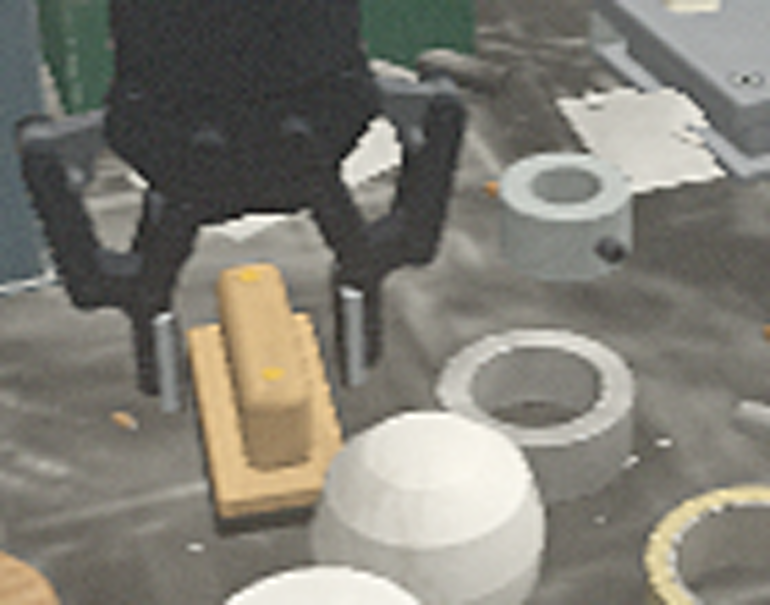

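The fingers straddle the ridge, with pads at about (165,365) and (350,340) in the crop. I'll close.

```bash
python3 -m jog '0 0 0 -1 2 0 -1;0 0 0 -1 2 0 -1;0 0 0 -1 2 0 -1;0 0 0 -1 2 0 -1;0 0 0 -1 2 0 -1' 80; python3 -m jog '0 0 0 0 0 0 -1;0 0 0 0 0 0 -1;0 0 0 0 0 -25 -1;0 0 0 0 0 -60 -1;0 0 0 0 0 -100 -1'; python3 -c "
from h import *
st()
c=np.array([.451,-.0617]);a=np.radians(-6.1);X=np.array([np.cos(a),np.sin(a)]);Y=np.array([-X[1],X[0]])
p=c-.004*X+.0*Y;print(p);go(*p,.12,83.9)"
```

```text
clock: 2.23
tcp_pos: [0.3686, 0.2908, 0.0224]
tool_rot: [-2.573, -1.801, -0.004]
ft_force: [-1.5, 0.1, 6.6]
opening: 0.0201
clock: 2.65
tcp_pos: [0.3665, 0.2887, 0.1212]
tool_rot: [2.573, 1.801, -0.007]
ft_force: [0.4, 0.3, -1.0]
opening: 0.0205
t 2.65 tcp [0.3665 0.2887 0.1212] yaw 70.0 tilt [-0.003 -0.003] F [ 0.4  0.3 -1. ] T [ 0.07 -0.08 -0.  ] open 0.0205 j7 0.5
[ 0.44702265 -0.06127494]
turn [ -0.1   0.2 -13.9] shift [-301.3  195.5    2. ] rows>= 8.6
```

```bash
python3 -m jog '0 0 0 -30 20 0 -1;0 0 -3 -60 39 0 -1;0 0 -6 -90 59 0 -1;0 0 -9 -120 78 0 -1;0 0 -12 -150 98 0 -1'; python3 -c "
from h import *
st();go(.447,-.0613,.12,83.9)"
```

```text
clock: 3.07
tcp_pos: [0.4083, 0.1139, 0.1216]
tool_rot: [-2.368, -2.064, -0.001]
ft_force: [0.5, -0.0, -1.5]
opening: 0.0203
t 3.07 tcp [0.4083 0.1139 0.1216] yaw 82.2 tilt [0. 0.] F [ 0.5 -0.  -1.5] T [-0.02 -0.1  -0.01] open 0.0203 j7 1.11
turn [ 0.  -0.  -1.7] shift [-168.3   62.2    1.5] rows>= 4.3
```

```bash
python3 -m jog '0 0 -1 -35 13 0 -1;0 0 -2 -70 26 0 -1;0 0 -2 -105 40 0 -1;0 0 -2 -140 52 0 -1;0 0 -2 -168 62 0 -1';  python3 -m jog '0 0 0 0 0 0 -1;0 0 0 0 0 0 -1'; python3 -c "
from h import *
st();go(.447,-.0613,.064,83.9)
for n in('top','scene'):
  p,d=arm.read_camera(n);crop(p,*((260,140,140,105,5.5) if n=='top' else (225,100,150,120,5)),'pics/a_'+n+'.png')
"
```

```text
clock: 3.48
tcp_pos: [0.4465, -0.0625, 0.1216]
tool_rot: [2.337, 2.099, 0.0]
ft_force: [0.3, 0.3, -1.8]
opening: 0.0204
clock: 3.65
tcp_pos: [0.4464, -0.0612, 0.1213]
tool_rot: [2.34, 2.096, -0.0]
ft_force: [0.1, 1.3, -2.0]
opening: 0.0202
t 3.65 tcp [ 0.4464 -0.0612  0.1213] yaw 83.7 tilt [-0. -0.] F [ 0.1  1.3 -2. ] T [ 0.07  0.06 -0.01] open 0.0202 j7 1.6
turn [-0.   0.  -0.2] shift [-0.1  0.6 57.3] rows>= 1.4
```

View pics/a_scene.png

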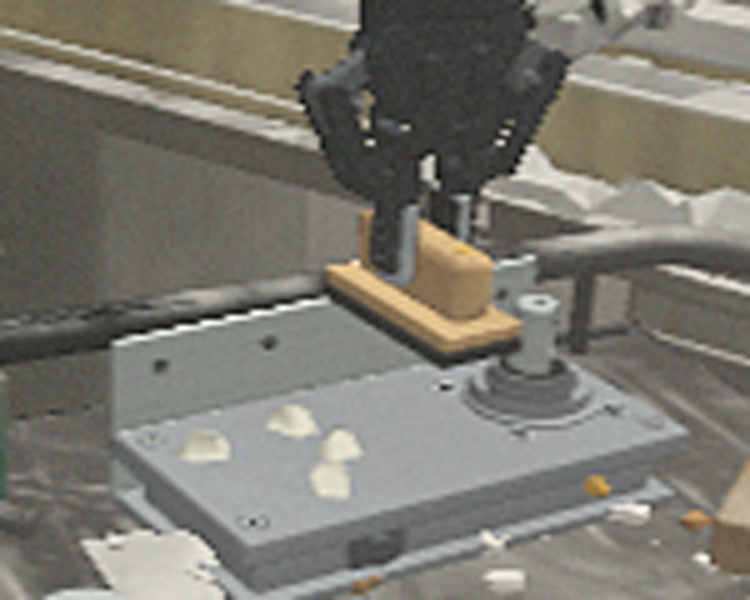

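View pics/a_top.png

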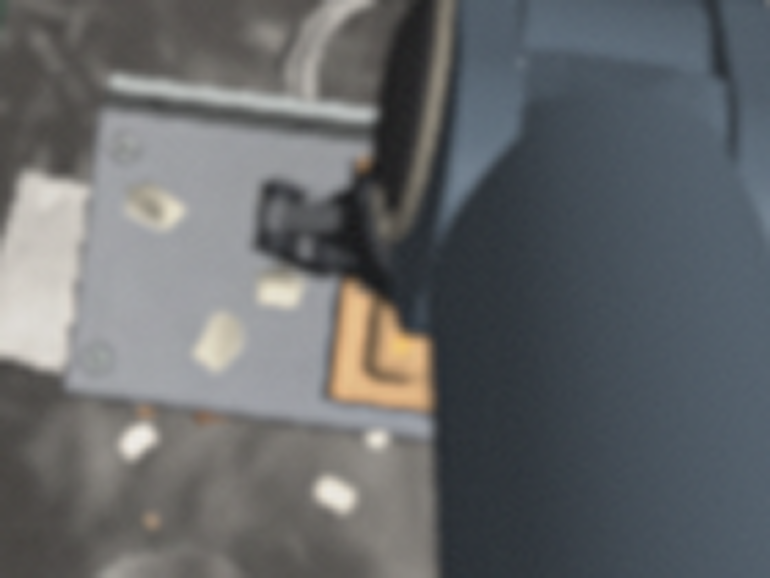

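The block is gripped level. The pads look nearer its back end, so I'll measure the block's position relative to the TCP.

Run:
```python
from h import *
S=lambda x,y,z:ray('scene',225+x/5-.4,100+y/5-.4,z)[:2]
T=lambda x,y,z:ray('top',260+x/5.5-.4,140+y/5.5-.4,z)[:2]
c=np.array([.451,-.0617]);a=np.radians(-6.1);X=np.array([np.cos(a),np.sin(a)]);Y=np.array([-X[1],X[0]])
H=lambda p:(np.array([(p-c)@X,(p-c)@Y])*1000).round(1)
for q in[(445,350),(522,325),(328,272)]: print('S',H(S(*q,.116)))
print('T',H(T(333,400,.116)),'tcp',H(np.array([.4464,-.0612])))
```

```text
S [-68.8  32.2]
S [-61.8 -14.4]
S [27.9 27.7]
T [-55.4  20.1] tcp [-4.6  0. ]
```

Run:
```python
from h import *
p,d=arm.read_camera('scene');C=cloud('scene',d)
c=np.array([.451,-.0617]);a=np.radians(-6.1);X=np.array([np.cos(a),np.sin(a)]);Y=np.array([-X[1],X[0]])
h=cv2.cvtColor(p,cv2.COLOR_RGB2HSV)
m=(h[...,0]>8)&(h[...,0]<25)&(h[...,1]>70)
m[:130]=0;m[180:]=0;m[:,:285]=0;m[:,335:]=0
P=C[m];hx=(P[:,:2]-c)@X*1000;hy=(P[:,:2]-c)@Y*1000;z=P[:,2]*1000
print(len(P));k=z<125
print(np.percentile(z,[1,5,25,50,75,95,99]).round(1))
print(np.percentile(hx,[1,50,99]),np.percentile(hy,[1,99]))
for u,v in [(310,165),(318,165),(300,158),(322,152),(315,145)]: 
    q=C[v,u];print(u,v,((q[:2]-c)@X*1000).round(1),((q[:2]-c)@Y*1000).round(1),(q[2]*1000).round(1))
t,d=arm.read_camera('top');C=cloud('top',d)
for u,v in [(324,208),(332,204),(333,208)]: 
    q=C[v,u];print(u,v,((q[:2]-c)@X*1000).round(1),((q[:2]-c)@Y*1000).round(1),(q[2]*1000).round(1))
```

```text
514
[106.4 108.7 113.8 117.3 134.4 144.4 145.4]
[-57.75594483 -34.03287557  36.78230023] [-15.49883599  23.51795905]
310 165 -42.2 22.2 114.4
318 165 -49.7 6.1 114.3
300 158 0.8 18.9 114.5
322 152 -46.4 -4.0 141.8
315 145 -16.3 -6.9 147.3
324 208 -44.9 12.8 113.0
332 204 -37.5 1.0 142.6
333 208 -45.3 -2.2 141.4
```

```bash
python3 -m jog '0 0 0 0 5 25 -1;0 0 0 0 5 45 -1;0 0 0 0 5 54 -1;0 0 0 0 5 57 -1;0 0 0 0 5 57 -1' 100; python3 -m jog '0 0 0 0 0 2 -1;0 0 0 0 0 2 -1'; python3 -c "
from h import *
st()"
```

```text
clock: 4.27
tcp_pos: [0.4511, -0.0593, 0.0638]
tool_rot: [-2.332, -2.103, 0.002]
ft_force: [0.6, -0.7, -1.3]
opening: 0.0201
clock: 4.43
tcp_pos: [0.4522, -0.0599, 0.0629]
tool_rot: [2.334, 2.102, 0.002]
ft_force: [0.4, -0.3, -1.3]
opening: 0.02
t 4.43 tcp [ 0.4522 -0.0599  0.0629] yaw 84.0 tilt [0.001 0.   ] F [ 0.4 -0.3 -1.3] T [-0.03 -0.03  0.04] open 0.02 j7 1.64
```

```bash
python3 -m jog '0 0 0 0 0 1 -1;0 0 0 0 0 2 -1;0 0 0 0 0 2 -1'; python3 -m jog '0 0 0 0 0 1 -1;0 0 0 0 0 2 -1;0 0 0 0 0 2 -1'; python3 -c "
from h import *
st()"
```

```text
clock: 4.68
tcp_pos: [0.4523, -0.06, 0.0625]
tool_rot: [2.335, 2.102, 0.003]
ft_force: [-4.4, 1.1, 15.6]
opening: 0.02
clock: 4.93
tcp_pos: [0.4523, -0.0599, 0.0624]
tool_rot: [-2.335, -2.101, -0.004]
ft_force: [-10.8, 2.2, 39.1]
opening: 0.0197
t 4.93 tcp [ 0.4523 -0.0599  0.0624] yaw 84.0 tilt [0.001 0.002] F [-10.8   2.2  39.1] T [0.3  2.39 0.05] open 0.0197 j7 1.64
```

```bash
python3 -m jog '0 0 0 0 0 -3 -1;0 0 0 0 0 -3 -1'; python3 -m jog '0 0 0 12 0 0 -1;0 0 0 24 0 0 -1;0 0 0 36 0 0 -1;0 0 0 50 0 0 -1;0 0 0 64 0 0 -1';python3 -m jog '0 0 0 14 0 0 -1;0 0 0 28 0 0 -1;0 0 0 44 0 0 -1;0 0 0 60 0 0 -1;0 0 0 80 0 0 -1'; python3 -c "
from h import *
st()
for n in('top','scene'):
  p,d=arm.read_camera(n);crop(p,*((230,140,140,105,5.5) if n=='top' else (205,100,150,120,5)),'pics/b_'+n+'.png')
"
```

```text
clock: 5.1
tcp_pos: [0.4528, -0.0601, 0.0628]
tool_rot: [2.333, 2.1, 0.005]
ft_force: [0.1, 0.3, -1.6]
opening: 0.02
clock: 5.52
tcp_pos: [0.4601, 0.0023, 0.0625]
tool_rot: [2.334, 2.097, 0.003]
ft_force: [0.3, -5.9, 8.4]
opening: 0.0203
clock: 5.93
tcp_pos: [0.468, 0.0815, 0.0624]
tool_rot: [2.335, 2.097, 0.001]
ft_force: [-0.5, -4.0, 7.3]
opening: 0.02
t 5.93 tcp [0.468  0.0815 0.0624] yaw 83.8 tilt [ 0.002 -0.002] F [-0.5 -4.   7.3] T [-1.14  0.16  0.01] open 0.02 j7 1.32
```

View pics/b_scene.png

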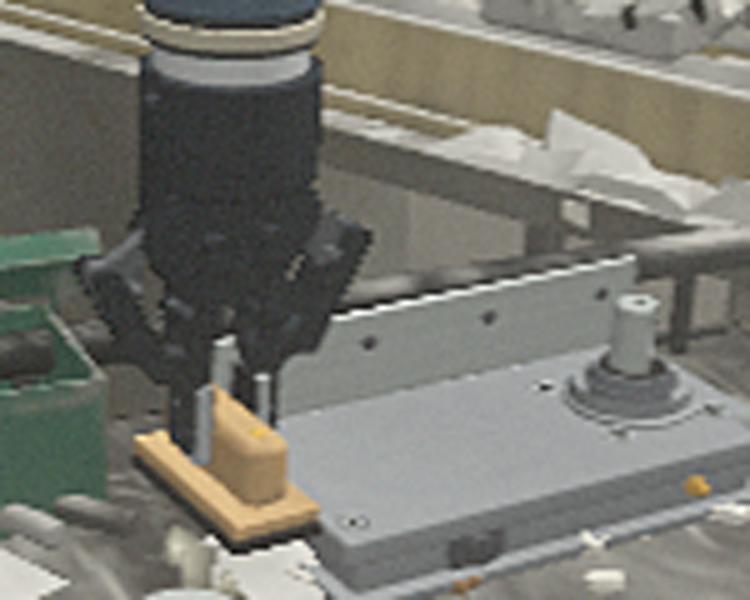

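View pics/b_top.png

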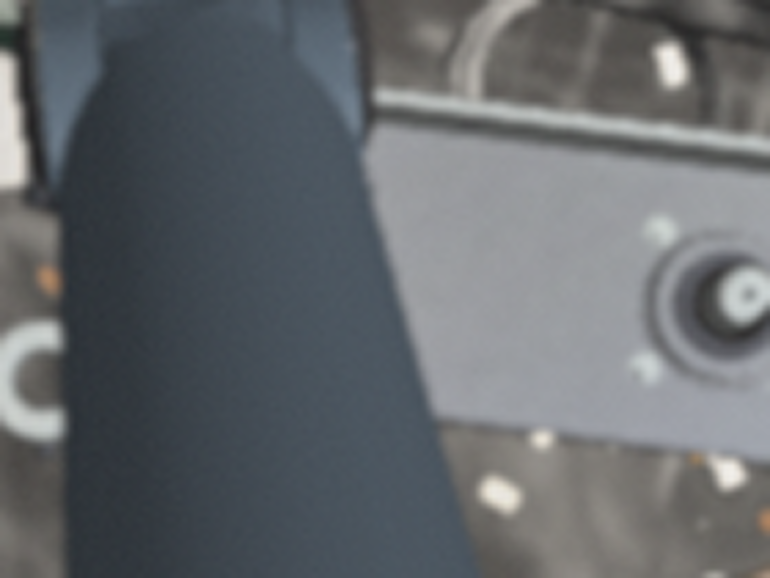

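```bash
python3 -m jog '0 0 0 12 0 -1 -1;0 0 0 12 0 -20 -1;0 0 0 12 0 -58 -1;0 0 0 12 0 -58 -1'; python3 -c "
from h import *
st();go(.3665,.2905,.12,70)
for n in('top','scene'):
  p,d=arm.read_camera(n);crop(p,*((230,140,140,105,5.5) if n=='top' else (205,130,150,120,5)),'pics/c_'+n+'.png')
"
```

```text
clock: 6.37
tcp_pos: [0.4714, 0.0957, 0.1238]
tool_rot: [2.333, 2.098, 0.013]
ft_force: [2.2, -0.4, -1.2]
opening: 0.0203
t 6.37 tcp [0.4714 0.0957 0.1238] yaw 83.9 tilt [0.009 0.003] F [ 2.2 -0.4 -1.2] T [ 0.   -0.1   0.06] open 0.0203 j7 1.27
turn [ 0.5 -0.3 13.9] shift [ 182.6 -124.9    3.4] rows>= 5.3
```

View pics/c_scene.png

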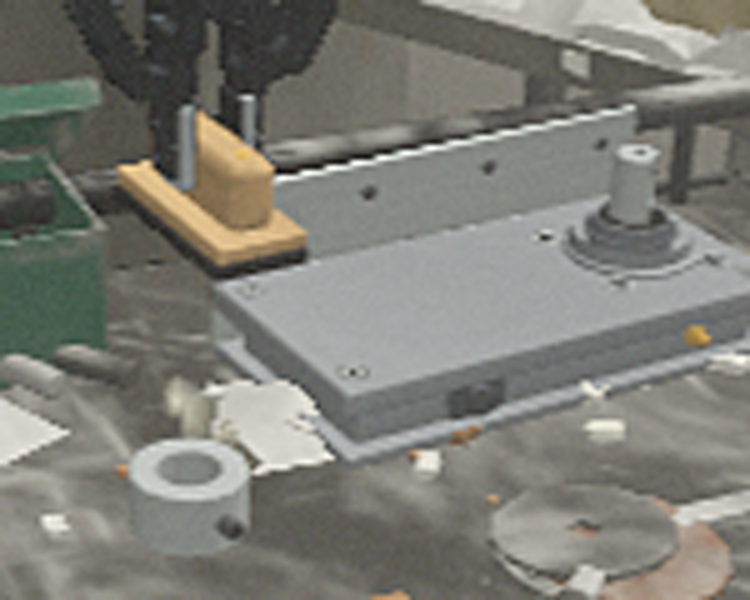

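The deck is clear. Chips are visible on the bench at about (185,400) and (218,430) in the crop, beside the paper. Next I'll lay the block back.

```bash
python3 -m jog '0 0 3 36 -25 0 -1;0 0 6 73 -50 0 -1;0 0 9 110 -75 0 -1;0 0 12 146 -100 2 -1;0 0 14 182 -125 4 -1'; python3 -m jog '0 0 0 0 0 0 -1;0 0 0 0 0 40 -1;0 0 0 0 0 70 -1;0 0 0 0 0 92 -1;0 0 0 0 0 94 -1';python3 -c "
from h import *
st();go(.3665,.2905,.0235,70)
for n in('top','scene'):
  p,d=arm.read_camera(n);np.save(n+'1.npy',d);np.save(n+'1p.npy',p);crop(p,*((150,150,250,100,3.2) if n=='top' else (145,130,200,150,4)),'pics/d_'+n+'.png')
"
```

```text
clock: 6.88
tcp_pos: [0.3668, 0.2787, 0.1146]
tool_rot: [2.577, 1.797, -0.004]
ft_force: [0.3, 1.1, -1.6]
opening: 0.0199
clock: 7.3
tcp_pos: [0.3672, 0.277, 0.0192]
tool_rot: [2.573, 1.802, -0.009]
ft_force: [-3.3, -0.5, 12.5]
opening: 0.0197
t 7.3 tcp [0.3672 0.277  0.0192] yaw 70.0 tilt [-0.005 -0.004] F [-3.3 -0.5 12.5] T [-0.06  0.69  0.05] open 0.0197 j7 0.61
turn [-0.2  0.3  0. ] shift [12.4 -5.3 -4.3] rows>= 0.3
```

View pics/d_scene.png

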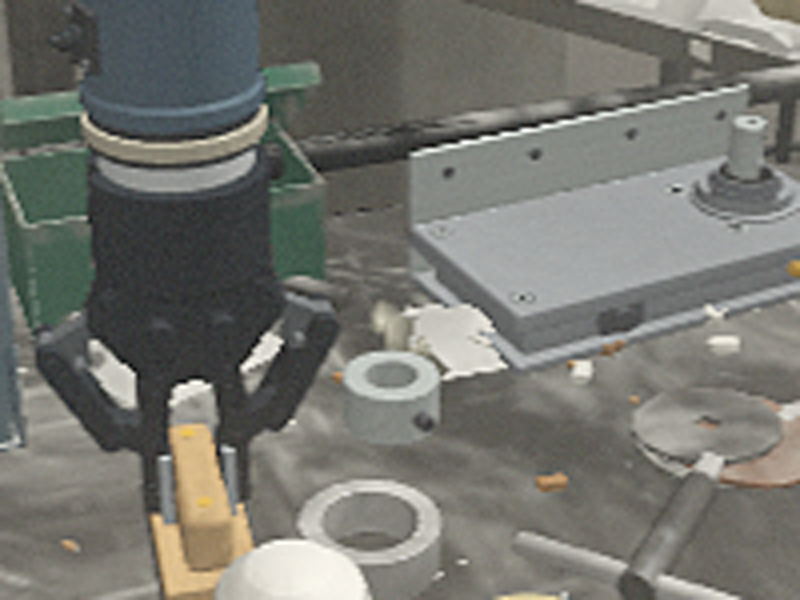

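View pics/d_top.png

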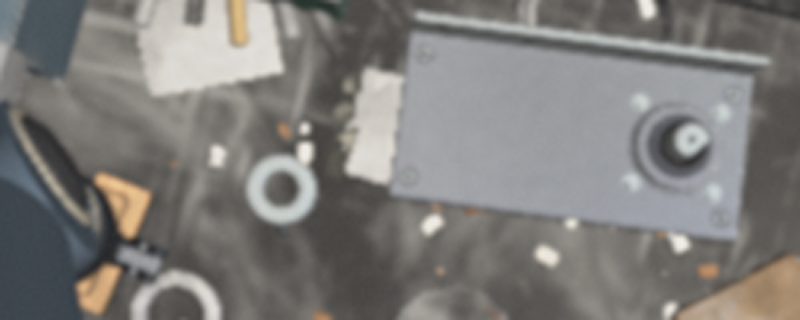

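```bash
python3 -m jog '0 0 0 0 0 -1 -1;0 0 0 0 0 -1 -0.2;0 0 0 0 0 -1 -0.2;0 0 0 0 0 -1 -0.2;0 0 0 0 0 -1 -0.2';  python3 -m jog '0 0 0 0 0 -25 -0.2;0 0 0 0 0 -60 -0.2;0 0 0 0 0 -100 -0.2;0 0 0 0 0 -135 -0.2;0 0 0 0 0 -135 -0.2'
python3 - <<'E'
from h import *
st()
for n in('top','scene'):
  p,d=arm.read_camera(n);np.save(n+'1.npy',d);np.save(n+'1p.npy',p);crop(p,*((230,150,80,60,10) if n=='top' else (145,190,200,130,4)),'pics/e_'+n+'.png')
E
```

```text
clock: 7.82
tcp_pos: [0.3689, 0.2783, 0.0231]
tool_rot: [-2.574, -1.802, -0.001]
ft_force: [-0.1, 0.3, -0.5]
opening: 0.0344
clock: 8.23
tcp_pos: [0.3722, 0.2811, 0.1645]
tool_rot: [-2.572, -1.8, -0.021]
ft_force: [0.7, 0.9, 0.6]
opening: 0.0341
t 8.23 tcp [0.3722 0.2811 0.1645] yaw 70.0 tilt [0.01 0.01] F [0.7 0.9 0.6] T [-0.04 -0.06  0.02] open 0.0341 j7 0.54
```

View pics/e_scene.png

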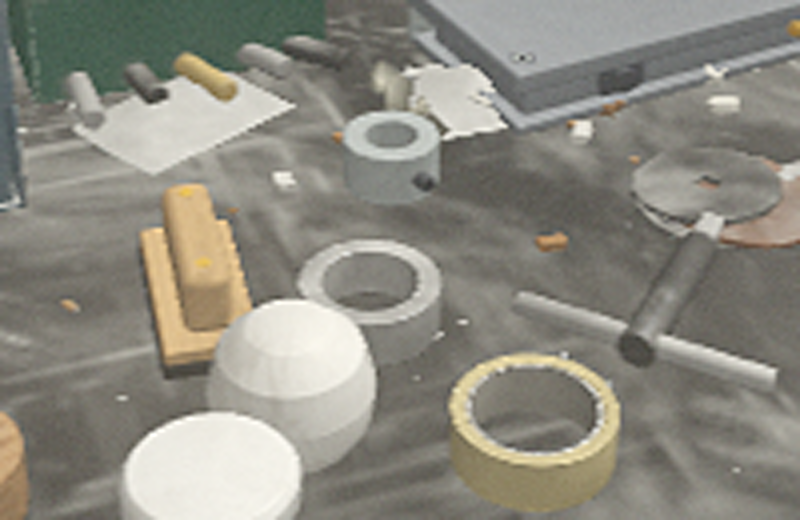

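View pics/e_top.png

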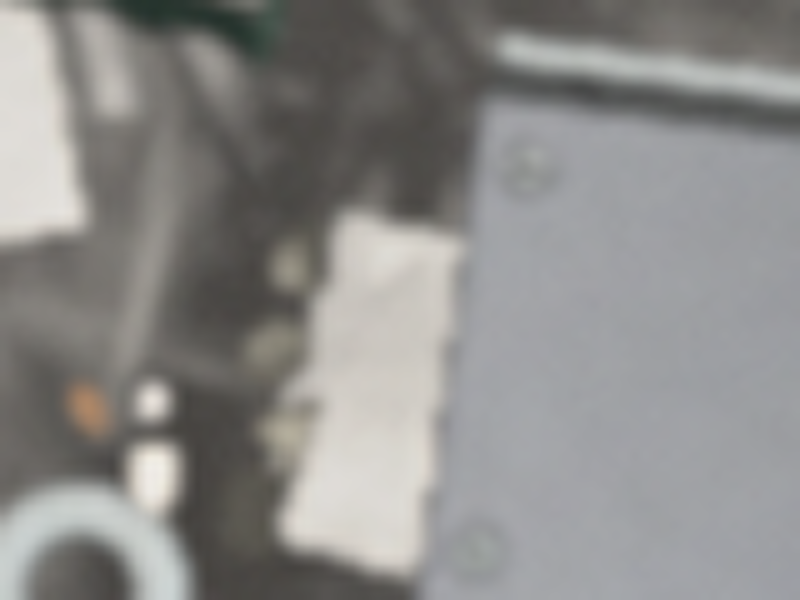

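Three chips are clear, at (290,265), (272,342) and (283,432) in the crop. There is a bump on the paper edge at about (300,385), so I'll check heights for the fourth.

Run:
```python
from h import *
for n in('top','scene'):
    C=cloud(n,np.load(n+'1.npy'));Z=C[...,2]
    reg=(C[...,0]>.3)&(C[...,0]<.56)&(C[...,1]>.065)&(C[...,1]<.26)&(np.hypot(C[...,0]-.406,C[...,1]-.146)>.035)
    m=(reg&(Z>.006)&(Z<.03)).astype(np.uint8)
    k,l,s,ce=cv2.connectedComponentsWithStats(m)
    for i in range(1,k):
        if s[i,4]>3: print(n,ce[i].round(1),s[i,4],C[l==i].mean(0).round(4),Z[l==i].max().round(4))
v=cv2.applyColorMap(np.clip((cloud('top',np.load('top1.npy'))[150:210,230:310,2]+.005)/.05*255,0,255).astype(np.uint8),2)
cv2.imwrite('pics/f.png',cv2.resize(v,None,fx=8,fy=8,interpolation=0))
p=np.load('scene1p.npy');crop(p,225,195,60,45,12,'pics/f2.png')
```

```text
top [195.2 151.1] 81 [0.5437 0.2514 0.0167] 0.0225
top [222.3 158. ] 776 [0.5293 0.1867 0.0132] 0.0299
top [246.3 146.2] 6 [0.5584 0.1299 0.0178] 0.0206
top [259.3 175.6] 31 [0.4896 0.0972 0.0104] 0.0159
top [269.2 187.6] 40 [0.4618 0.0727 0.0074] 0.0127
top [257.2 184.6] 34 [0.4674 0.1015 0.0131] 0.02
top [256.3 197.7] 81 [0.4367 0.1028 0.0104] 0.0161
top [217.8 197. ] 6 [0.4361 0.1941 0.0075] 0.0084
top [216.2 200.5] 4 [0.4276 0.1975 0.0077] 0.0086
top [191.4 215.3] 91 [0.3905 0.2538 0.0146] 0.0291
top [204.1 243.8] 245 [0.3248 0.22   0.0223] 0.0293
scene [196.1 208.9] 991 [0.5321 0.1837 0.015 ] 0.0299
scene [243.2 210.6] 70 [0.4722 0.0984 0.0123] 0.0219
scene [254.4 215.3] 79 [0.4467 0.0857 0.0087] 0.0159
scene [202.1 251.3] 38 [0.3814 0.2524 0.0152] 0.0169
scene [235.4 256.9] 364 [0.3264 0.2131 0.0199] 0.0266
```

View pics/f.png

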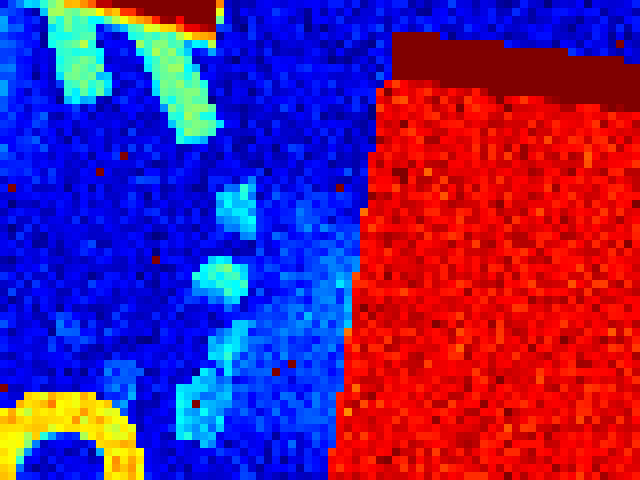

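View pics/f2.png

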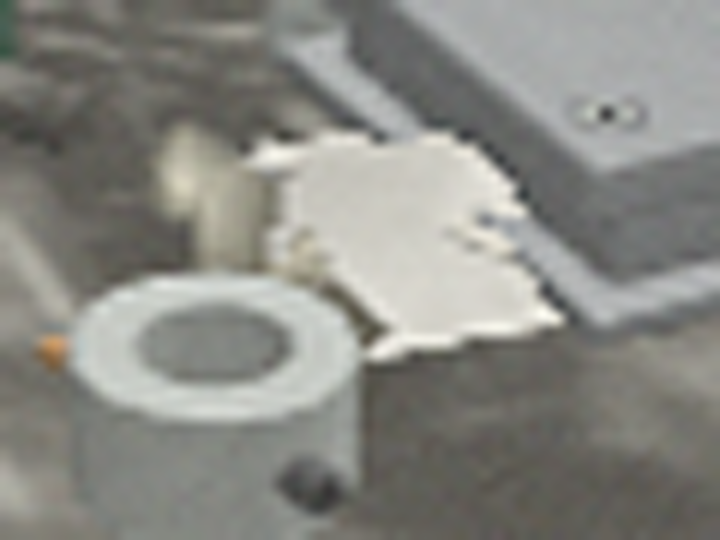

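All four chips are on the bench left of the housing: four bumps in the depth picture at (235,205), (220,280), (225,345) and (203,410). Now I'll refine the screw direction and the initial flat direction.

Run:
```python
from h import *
p=np.load('scene1p.npy');g=cv2.cvtColor(p,cv2.COLOR_RGB2GRAY).astype(float)
# collar outer silhouette top ellipse: mean colour bluish light
C=cloud('scene',np.load('scene1.npy'))
m=(np.hypot(C[...,0]-.404,C[...,1]-.146)<.035)&(C[...,2]>.0225)&(C[...,2]<.034)
cn=max(cv2.findContours(m.astype(np.uint8),0,1)[0],key=len);e=cv2.fitEllipse(cn);print('ell',e)
sub=g[228:243,243:260];print(sub.astype(int))
m=np.zeros_like(g,bool);m[228:243,243:260]=sub<75
v,u=np.nonzero(m);w=75-g[m];print('screw',(u*w).sum()/w.sum(),(v*w).sum()/w.sum(),len(u))
cu,cv_=e[0]
c0=ray('scene',cu,cv_,.028)
su,sv=(u*w).sum()/w.sum(),(v*w).sum()/w.sum()
for th in range(165,200,3):
    t=np.radians(th);q=c0+np.array([.031*np.cos(t),.031*np.sin(t),-.014]);a=proj('scene',q);print(th,np.round([a[0]-su,a[1]-sv],2))
```

```text
ell ((242.55224609375, 224.697021484375), (14.07357120513916, 23.952299118041992), 90.55667877197266)
[[202 202 197 201 203 204 204 196 177 142 151 142  84  92  93  91  98]
 [208 210 207 193 188 176 145 138 141 145 154 141  89  94  92  88  94]
 [141 141 130 128 130 132 135 137 144 147 152 135  86  91  90  96  96]
 [133 132 128 131 134 135 137 140 145 147 159 143  95  95  94  95  97]
 [134 125 132 131 134 139 137 138 143 153 158 140  94  96  98  98 101]
 [133 131 134 136 135 135 111 107 120 145 162 142  89  95  93  91  94]
 [133 132 133 134 131 106  82  96 108 105 131 142  93  89  90  98  93]
 [138 135 131 132 125  85  72  85  85  63 102 120  91  93  94  97  94]
 [135 133 128 134 140 124  76  74  65  57  79  96 100  99  92  93  92]
 [134 130 131 133 135 143 130  96  71  86 103  98  93  95  95  93  93]
 [132 136 133 130 135 138 140 143 138 128 106 102  96  95  94  92  94]
 [133 136 131 134 132 140 149 135 119 118 117 117 111 109  98 104  97]
 [136 136 137 138 136 125 120 118 117 115 117 119 115 115 118 115 116]
 [113 107 108 109 113 119 116 111 114 106 111 108 111 118 120 123 120]
 [101  94  97  98  98  99 107 109 111 108 108 110 107 115 109 116 119]]
screw 251.47916666666666 235.77083333333334 6
165 [-3.98  2.74]
168 [-3.22  2.59]
171 [-2.47  2.41]
174 [-1.74  2.22]
177 [-1.04  2.  ]
180 [-0.36  1.76]
183 [0.3  1.51]
186 [0.93 1.23]
189 [1.53 0.94]
192 [2.09 0.63]
195 [2.63 0.31]
198 [ 3.13 -0.03]
```

Run:
```python
from h import *
a=np.load('top1p.npy');b=np.load('scene1p.npy')
A=cv2.resize(a[172:217,340:385],None,fx=8.8,fy=8.8,interpolation=cv2.INTER_CUBIC)
B=cv2.resize(b[145:195,310:360],None,fx=7.92,fy=7.92,interpolation=cv2.INTER_CUBIC)
cv2.imwrite('pics/sp.png',np.hstack([A[:396,:396],B[:396,:396]])[:,:,::-1])
```

```text
(no output)
```

View pics/sp.png

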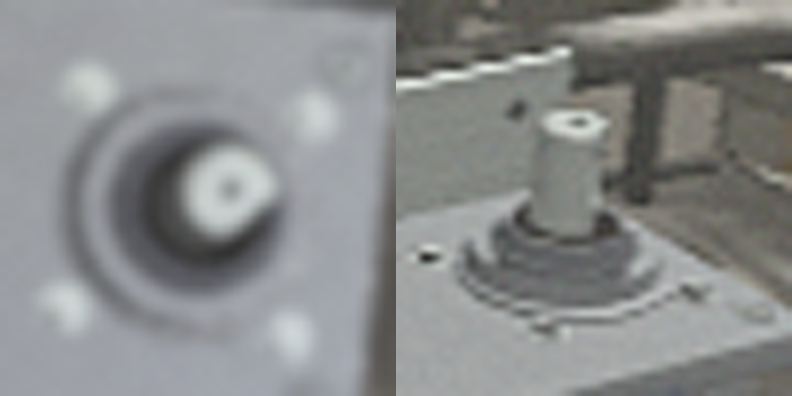

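The left panel shows the spindle top with its centre dot at (232,189). The straight edge is at lower right, normal about 45° in the picture. I'll measure it by radial profile.

Run:
```python
from h import *
p=np.load('top1p.npy');g=cv2.cvtColor(p,cv2.COLOR_RGB2GRAY).astype(np.float32)
m=np.zeros_like(g,np.uint8);m[185:205,355:377]=g[185:205,355:377]>150
cn=max(cv2.findContours(m,0,1)[0],key=cv2.contourArea);e=cv2.minEnclosingCircle(cn);print(e)
o=np.array([340+232/8.8-.4,172+189/8.8-.4]);print(o,ray('top',*o,.092))
th=np.radians(np.arange(0,360,5));rr=np.arange(0,9,.1)
for t in th:
    d=np.array([np.cos(t),np.sin(t)])  # world dir
    q0=ray('top',*o,.092);x=[]
    P=np.array([proj('top',q0+np.r_[d*r*1e-3*2,0]) for r in rr],np.float32)
    v=cv2.remap(g,P[:,0][None],P[:,1][None],cv2.INTER_LINEAR)[0]
    i=np.argmax((v<150)&(rr>2)); print(int(np.degrees(t)+.5),round(rr[i]*2,1),end=' | ')
```

```text
((371.0, 194.5), 10.735555648803711)
[365.96363636 193.07727273] [ 0.44457465 -0.13739325  0.092     ]
0 10.8 | 5 10.6 | 10 10.6 | 15 10.6 | 20 10.4 | 25 10.4 | 30 10.4 | 35 10.2 | 40 10.2 | 45 10.4 | 50 10.4 | 55 10.6 | 60 10.6 | 65 10.8 | 70 10.8 | 75 11.0 | 80 11.2 | 85 11.2 | 90 11.2 | 95 11.4 | 100 11.4 | 105 11.6 | 110 11.8 | 115 11.8 | 120 11.8 | 125 11.8 | 130 11.8 | 135 11.8 | 140 11.8 | 145 11.8 | 150 11.6 | 155 11.4 | Traceback (most recent call last):
  File "<stdin>", line 10, in <module>
  File "h.py", line 12, in proj
    f,cx,cy,T=K(n); q=T[:3,:3].T@(np.array(p)-T[:3,3]); return q[0]/q[2]*f+cx,q[1]/q[2]*f+cy
              ~^^^
  File "h.py", line 4, in K
    c=arm.calibration(n); f=192/np.tan(np.radians(c['fov_y']/2)); return f,c['cx'],c['cy'],c['T']
ValueError: time passes only in moves, steps and waits
```

```bash
python3 - <<'E'
from station import arm
import pickle
pickle.dump({n:arm.calibration(n) for n in('top','scene')},open('cal.pkl','wb'))
E
sed -i 's/c=arm.calibration(n);/c=CAL[n];/; 1a import pickle; CAL=pickle.load(open("cal.pkl","rb"))' h.py
python3 - <<'E'
from h import *
p=np.load('top1p.npy');g=cv2.cvtColor(p,cv2.COLOR_RGB2GRAY).astype(np.float32)
o=np.array([365.96,193.08])
th=np.radians(np.arange(150,330,5));rr=np.arange(0,9,.1);q0=ray('top',*o,.092)
for t in th:
    d=np.array([np.cos(t),np.sin(t)])
    P=np.array([proj('top',q0+np.r_[d*r*1e-3*2,0]) for r in rr],np.float32)
    v=cv2.remap(g,P[:,0][None],P[:,1][None],cv2.INTER_LINEAR)[0]
    i=np.argmax((v<150)&(rr>2)); print(int(np.degrees(t)+.5),round(rr[i]*2,1),end=' | ')
st()
E
```

```text
150 11.6 | 155 11.4 | 160 11.2 | 165 11.0 | 170 10.6 | 175 10.0 | 180 9.8 | 185 9.2 | 190 9.0 | 195 8.6 | 200 8.2 | 205 8.0 | 210 8.0 | 215 7.8 | 220 7.8 | 225 7.8 | 230 7.8 | 235 7.8 | 240 8.2 | 245 8.6 | 250 9.0 | 255 9.8 | 260 10.6 | 265 11.4 | 270 12.8 | 275 0.0 | 280 0.0 | 285 0.0 | 290 0.0 | 295 0.0 | 300 0.0 | 305 0.0 | 310 0.0 | 315 0.0 | 320 0.0 | 325 12.8 | t 8.33 tcp [0.3693 0.2789 0.1595] yaw 70.0 tilt [0.003 0.003] F [-0.2  0.6 -0.9] T [0.01 0.01 0.02] open 0.0341 j7 0.54
```

Run:
```python
from h import *
go(.4445,-.1353,.16,42)
```

```text
turn [ 0.  -0.2 28. ] shift [-363.5  212.3   -1.6] rows>= 10.1
```

```bash
python3 -m jog '0 0 3 -33 19 0 -0.1;0 0 6 -66 38 0 -0.1;0 0 9 -99 57 0 -0.1;0 0 12 -132 77 0 -0.1;0 0 15 -165 96 0 -0.1' 60; python3 -c "
from h import *
st();go(.4445,-.1353,.16,42)"
```

```text
clock: 8.75
tcp_pos: [0.4012, 0.0882, 0.1565]
tool_rot: [-2.788, -1.447, 0.005]
ft_force: [0.1, 0.8, -0.1]
opening: 0.0384
t 8.75 tcp [0.4012 0.0882 0.1565] yaw 54.9 tilt [-0.003 -0.001] F [ 0.1  0.8 -0.1] T [-0.01 -0.05  0.02] open 0.0384 j7 0.71
turn [-0.1  0.2 12.9] shift [-157.9  164.    -3.4] rows>= 5.5
```

```bash
python3 -m jog '0 0 3 -28 29 0 -0.1;0 0 6 -56 58 0 -0.1;0 0 9 -84 87 -2 -0.1;0 0 12 -112 116 -3 -0.1;0 0 13 -140 145 -3 -0.1'; python3 -m jog '0 0 0 -17 18 0 -0.1;0 0 0 -17 18 0 -0.1;0 0 0 -17 18 0 -0.1' ; python3 -c "
from h import *
st();go(.4445,-.1353,.12,42);go(.4445,-.1353,.066,42)"
```

```text
clock: 9.17
tcp_pos: [0.4397, -0.1092, 0.1597]
tool_rot: [-2.933, -1.122, 0.004]
ft_force: [0.7, 0.1, -0.0]
opening: 0.0383
clock: 9.42
tcp_pos: [0.4389, -0.1334, 0.1594]
tool_rot: [-2.934, -1.12, 0.005]
ft_force: [0.3, 0.4, 0.1]
opening: 0.0388
t 9.42 tcp [ 0.4389 -0.1334  0.1594] yaw 41.8 tilt [-0.004 -0.   ] F [0.3 0.4 0.1] T [ 0.06 -0.02 -0.03] open 0.0388 j7 1.1
turn [-0.1  0.2 -0.2] shift [ 3.   5.3 39.4] rows>= 1.0
turn [-0.1  0.2 -0.2] shift [ 3.2  5.4 93.4] rows>= 2.2
```

```bash
python3 -m jog '0 0 0 3 5 20 -0.1;0 0 0 3 5 45 -0.1;0 0 0 3 5 57 -0.1;0 0 0 3 5 57 -0.1'
python3 - <<'E'
from h import *
st();go(.4445,-.1353,.066,42)
for n in('top','scene'):
  p,d=arm.read_camera(n);crop(p,*((320,150,80,70,8) if n=='top' else (290,110,80,75,8)),'pics/i_'+n+'.png')
E
```

```text
clock: 9.75
tcp_pos: [0.4431, -0.1315, 0.1006]
tool_rot: [-2.928, -1.128, 0.011]
ft_force: [-0.4, 0.3, -0.2]
opening: 0.0384
t 9.75 tcp [ 0.4431 -0.1315  0.1006] yaw 42.1 tilt [-0.008  0.001] F [-0.4  0.3 -0.2] T [-0.03  0.01 -0.02] open 0.0384 j7 1.19
turn [-0.4  0.3  0.1] shift [-1.4  4.  34.6] rows>= 0.8
```

View pics/i_scene.png

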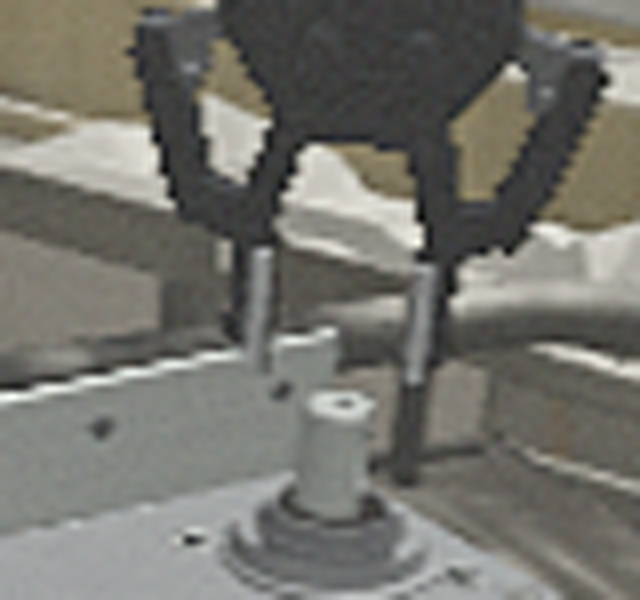

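The pads at about x=260 and 420 straddle the spindle, which is centred at 340. I'll descend.

```bash
python3 -m jog '0 0 0 -1 4 10 -0.1;0 0 0 -1 4 20 -0.1;0 0 0 -1 4 30 -0.1;0 0 0 -1 4 34 -0.1;0 0 0 -1 4 34 -0.1' ; python3 -c "
from h import *
st();go(.4445,-.1353,.066,42)"
```

```text
clock: 10.27
tcp_pos: [0.4468, -0.1374, 0.0686]
tool_rot: [-2.932, -1.125, 0.004]
ft_force: [-0.3, -0.7, 0.9]
opening: 0.0385
t 10.27 tcp [ 0.4468 -0.1374  0.0686] yaw 42.0 tilt [-0.003  0.   ] F [-0.3 -0.7  0.9] T [-0.03 -0.    0.01] open 0.0385 j7 1.25
turn [-0.1  0.1 -0. ] shift [-0.3 -3.1  2.6] rows>= 0.1
```

```bash
python3 -m jog '0 0 0 0 -3 1 -0.1;0 0 0 0 -3 1 -0.1;0 0 0 0 -3 1 -0.1' ; python3 -c "
from h import *
st();go(.4445,-.1353,.066,42)"
```

```text
clock: 10.52
tcp_pos: [0.4458, -0.1352, 0.0691]
tool_rot: [-2.933, -1.126, -0.001]
ft_force: [-0.4, -0.6, -0.5]
opening: 0.0383
t 10.52 tcp [ 0.4458 -0.1352  0.0691] yaw 42.0 tilt [0. 0.] F [-0.4 -0.6 -0.5] T [0.04 0.01 0.02] open 0.0383 j7 1.25
turn [ 0. -0. -0.] shift [-1.  -0.9  3.1] rows>= 0.1
```

Close gently.

```bash
python3 -m jog '0 0 0 -1 -1 1 -0.3;0 0 0 -1 -1 1 -0.5;0 0 0 -1 -1 1 -1;0 0 0 -1 -1 1 -1;0 0 0 -1 -1 1 -1' 30; python3 -m jog '0 0 0 0 0 0 -1;0 0 0 0 0 0 -1;0 0 0 0 0 0 -1'; python3 -c "
from h import *
st()"
```

```text
clock: 10.93
tcp_pos: [0.4442, -0.1353, 0.0681]
tool_rot: [-2.933, -1.125, 0.0]
ft_force: [-1.6, 0.6, 6.4]
opening: 0.0192
clock: 11.18
tcp_pos: [0.4442, -0.1353, 0.0681]
tool_rot: [-2.933, -1.125, 0.0]
ft_force: [-2.6, 0.1, 5.7]
opening: 0.0194
t 11.18 tcp [ 0.4442 -0.1353  0.0681] yaw 42.0 tilt [-0.  0.] F [-2.6  0.1  5.7] T [0.05 0.51 0.  ] open 0.0194 j7 1.25
```

```bash
python3 -m jog '0 0 6 0 0.2 0 -1;0 0 12 0 0.4 0 -1;0 0 18 -0.1 0.6 0 -1;0 0 24 -0.2 0.8 0 -1;0 0 30 -0.3 1 0 -1' 40; python3 -m jog '0 0 6 0 0.2 0 -1;0 0 12 0 0.4 0 -1;0 0 18 -0.1 0.6 0 -1;0 0 18 -0.1 0.6 0 -1;0 0 18 -0.1 0.6 0 -1'
python3 - <<'E'
from h import *
st();go(.445,-.1368,.068,-6.1)
for n in('top','scene'):
  p,d=arm.read_camera(n);crop(p,*((320,150,80,70,8) if n=='top' else (290,110,80,75,8)),'pics/j_'+n+'.png')
E
```

```text
clock: 11.6
tcp_pos: [0.4452, -0.1358, 0.0681]
tool_rot: [-3.124, -0.321, -0.001]
ft_force: [-0.5, 1.9, 4.5]
opening: 0.0185
clock: 12.02
tcp_pos: [0.4457, -0.1364, 0.0681]
tool_rot: [-3.137, 0.163, -0.002]
ft_force: [-0.5, 1.5, 4.1]
opening: 0.0191
t 12.02 tcp [ 0.4457 -0.1364  0.0681] yaw -6.0 tilt [0.001 0.   ] F [-0.5  1.5  4.1] T [ 0.33  0.1  -0.07] open 0.0191 j7 0.58
turn [-0.  -0.1  0.1] shift [-0.6  0.4  0.1] rows>= 0.0
```

View pics/j_scene.png

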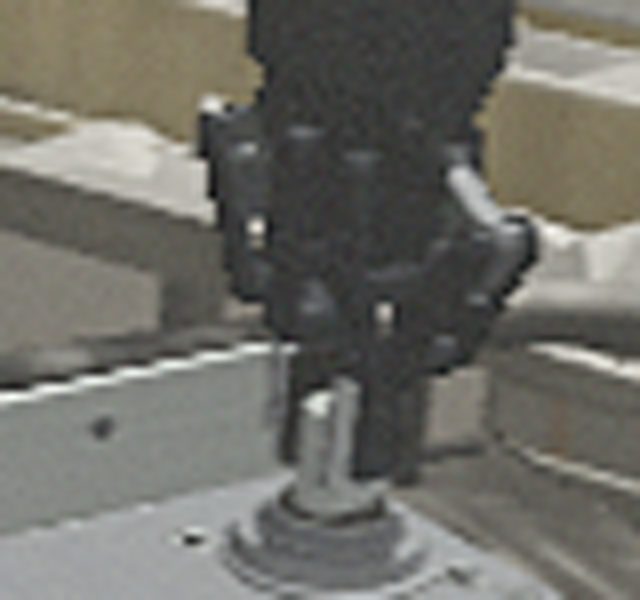

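```bash
python3 -m jog '0 0 0 0 0 0 -0.3;0 0 0 0 0 0 -0.2;0 0 0 0 0 0 -0.2;0 0 0 0 0 -20 -0.2;0 0 0 0 0 -60 -0.2'; python3 -m jog '0 0 0 0 0 -25 0;0 0 -7 20 -10 -25 0.2;0 0 -14 50 -30 -25 0.4;0 0 -21 50 -30 -25 0.5;0 0 -28 50 -60 -25 0.5'
python3 - <<'E'
from h import *
st()
E
```

```text
clock: 12.53
tcp_pos: [0.4416, -0.1362, 0.1254]
tool_rot: [3.136, -0.165, -0.015]
ft_force: [1.3, 1.5, 0.9]
opening: 0.0344
clock: 12.95
tcp_pos: [0.5018, -0.0868, 0.1534]
tool_rot: [3.08, 0.598, 0.002]
ft_force: [-0.0, -0.6, -0.1]
opening: 0.0639
t 12.95 tcp [ 0.5018 -0.0868  0.1534] yaw 22.0 tilt [ 0.002 -0.004] F [-0.  -0.6 -0.1] T [-0.07  0.04 -0.02] open 0.0639 j7 0.76
```

Run:
```python
from h import *
go(.4065,.1462,.12,90)
```

```text
turn [  0.2   0.1 -68. ] shift [  -1.2 -251.9   32.2] rows>= 9.5
```

```bash
python3 -m jog '0 0 -7 0 -28 0 0.5;0 0 -14 0 -56 0 0.5;0 0 -21 0 -84 0 0.5;0 0 -28 0 -112 0 0.5;0 0 -35 0 -140 0 0.5'; python3 -c "
from h import *
st();go(.4065,.1462,.12,90)"
```

```text
clock: 13.37
tcp_pos: [0.4476, 0.0482, 0.1527]
tool_rot: [2.757, 1.506, -0.0]
ft_force: [0.0, -0.1, -0.3]
opening: 0.064
t 13.37 tcp [0.4476 0.0482 0.1527] yaw 57.3 tilt [-0. -0.] F [ 0.  -0.1 -0.3] T [-0.03 -0.    0.05] open 0.064 j7 0.96
turn [ -0.    0.  -32.7] shift [ 60.3 -87.5  32.6] rows>= 4.6
```

```bash
python3 -m jog '0 0 -7 12 -18 0 0.5;0 0 -14 24 -35 0 0.5;0 0 -21 36 -53 10 0.5;0 0 -28 48 -70 20 0.5;0 0 -33 60 -87 30 0.5';python3 -m jog '0 0 0 0 0 0 0.5;0 0 0 0 0 0 0.5';  python3 -c "
from h import *
st();go(.4065,.1462,.06,90)
for n in('top','scene'):
  p,d=arm.read_camera(n);np.save(n+'2p.npy',p);crop(p,*((310,150,80,70,8) if n=='top' else (205,140,100,110,5.4)),'pics/k_'+n+'.png')
"
```

```text
clock: 13.78
tcp_pos: [0.4077, 0.1458, 0.1225]
tool_rot: [2.216, 2.227, 0.001]
ft_force: [0.4, -0.1, -0.2]
opening: 0.0641
clock: 13.95
tcp_pos: [0.4075, 0.1453, 0.1223]
tool_rot: [-2.22, -2.222, 0.002]
ft_force: [0.1, -0.3, -0.3]
opening: 0.0642
t 13.95 tcp [0.4075 0.1453 0.1223] yaw 90.1 tilt [-0.001 -0.001] F [ 0.1 -0.3 -0.3] T [ 0.03  0.04 -0.03] open 0.0642 j7 1.26
turn [-0.1  0.   0.1] shift [ 0.9 -0.9 62.3] rows>= 1.5
```

View pics/k_scene.png

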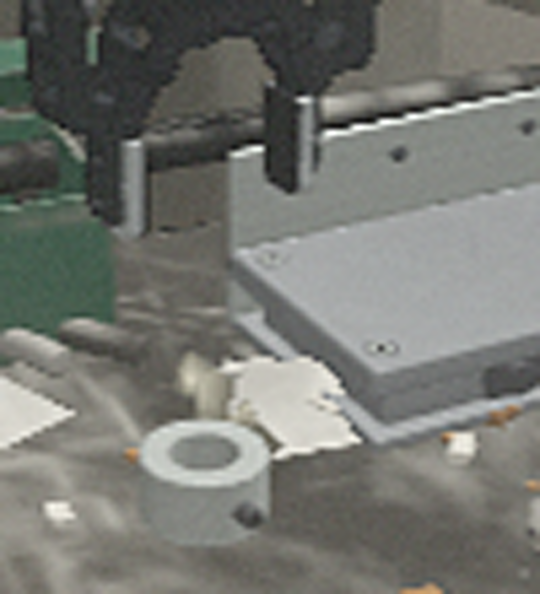

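View pics/k_top.png

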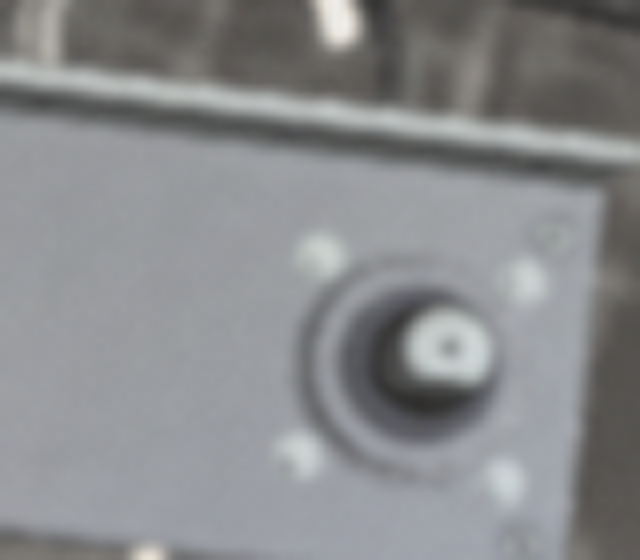

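The picture shows the flat now parallel to the housing's front edge. I'll turn the jaw 10° so the finger clears the nearest chip, then descend.

```bash
python3 -m jog '0 0 5 1 -1 20 0.38;0 0 10 1 -1 45 0.38;0 0 10 1 -1 60 0.38;0 0 10 1 -1 75 0.38;0 0 10 1 -1 75 0.38'; python3 -m jog '0 0 0 0 0 0 0.38'; python3 -c "
from h import *
st();go(.407,.1462,.004,80)
for n in('top','scene'):
  p,d=arm.read_camera(n);crop(p,*((210,150,80,80,7) if n=='top' else (205,160,80,80,7)),'pics/l_'+n+'.png')
"
```

```text
clock: 14.47
tcp_pos: [0.4063, 0.1443, 0.0462]
tool_rot: [-2.409, -2.016, 0.007]
ft_force: [0.5, 0.2, 0.1]
opening: 0.0591
clock: 14.55
tcp_pos: [0.4075, 0.145, 0.0479]
tool_rot: [2.409, 2.016, -0.001]
ft_force: [-0.3, -0.2, 0.6]
opening: 0.059
t 14.55 tcp [0.4075 0.145  0.0479] yaw 79.9 tilt [-0.    -0.001] F [-0.3 -0.2  0.6] T [ 0.02 -0.04 -0.02] open 0.059 j7 1.19
turn [-0.   0.1 -0.1] shift [ 1.1 -0.7 43.9] rows>= 1.1
```

View pics/l_scene.png

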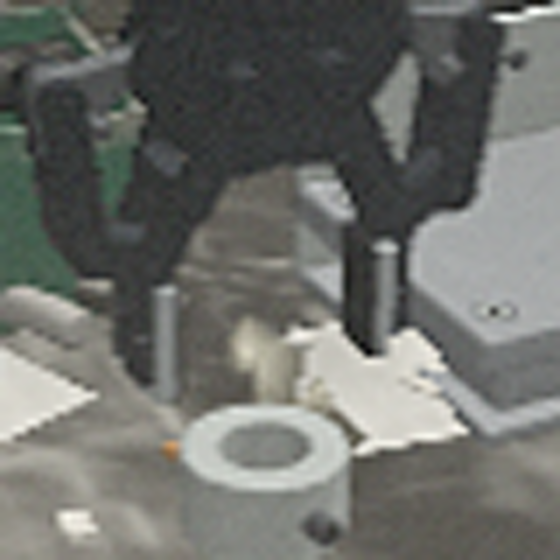

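```bash
python3 -m jog '0 0 0 1 -1 15 0.38;0 0 0 1 -1 30 0.38;0 0 0 1 -1 40 0.38;0 0 0 1 -1 44 0.38;0 0 0 1 -1 44 0.38'; python3 -c "
from h import *
st();go(.407,.1462,.004,80)"
```

```text
clock: 15.07
tcp_pos: [0.4064, 0.1471, 0.0037]
tool_rot: [-2.407, -2.019, 0.001]
ft_force: [0.2, -0.0, -0.8]
opening: 0.0591
t 15.07 tcp [0.4064 0.1471 0.0037] yaw 80.0 tilt [-0.001 -0.   ] F [ 0.2 -0.  -0.8] T [ 0.01 -0.03  0.04] open 0.0591 j7 1.25
turn [-0.  0. -0.] shift [-0.8  0.8 -0.3] rows>= 0.0
```

```bash
python3 -m jog '0 0 0 -0.5 0.5 0 0;0 0 0 -0.5 0.5 0 -0.5;0 0 0 -0.5 0.5 0 -1;0 0 0 -0.5 0.5 0 -1;0 0 0 -0.5 0.5 0 -1' 40;python3 -m jog '0 0 0 0 0 0 -1;0 0 0 0 0 0 -1' 120; python3 -c "
from h import *
st()
for n in('top','scene'):
  p,d=arm.read_camera(n);crop(p,*((210,150,80,80,7) if n=='top' else (205,160,80,80,7)),'pics/m_'+n+'.png')
"
```

```text
clock: 15.48
tcp_pos: [0.4072, 0.1467, 0.0046]
tool_rot: [2.407, 2.019, 0.002]
ft_force: [-1.9, -0.2, 6.4]
opening: 0.0483
clock: 15.65
tcp_pos: [0.4072, 0.1468, 0.005]
tool_rot: [-2.407, -2.018, -0.002]
ft_force: [-2.5, -1.2, 14.6]
opening: 0.0466
t 15.65 tcp [0.4072 0.1468 0.005 ] yaw 80.0 tilt [0.001 0.001] F [-2.5 -1.2 14.6] T [-0.44  0.57 -0.05] open 0.0466 j7 1.25
```

View pics/m_scene.png

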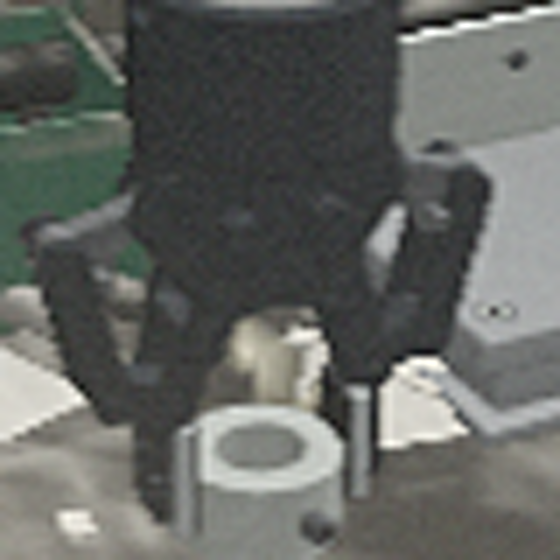

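View pics/m_top.png

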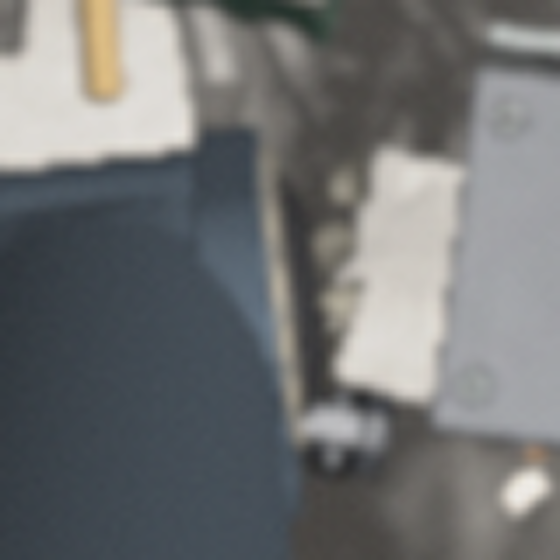

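```bash
python3 -m jog '0 0 0 0 0 -10 -1;0 0 0 0 0 -40 -1;0 0 0 0 0 -80 -1;0 0 0 0 0 -120 -1;0 0 0 0 0 -135 -1'; python3 -m jog '0 0 0 0 0 0 -1;0 0 0 0 0 0 -1'; python3 -c "
from h import *
st();go(.4437,-.1373,.14,71)
for n in ['scene']:
  p,d=arm.read_camera(n);np.save(n+'3p.npy',p);np.save(n+'3.npy',d);crop(p,205,110,80,80,7,'pics/n_'+n+'.png')
"
```

```text
clock: 16.17
tcp_pos: [0.4091, 0.1473, 0.1435]
tool_rot: [2.406, 2.017, 0.012]
ft_force: [0.2, 1.2, -1.9]
opening: 0.0464
clock: 16.33
tcp_pos: [0.4068, 0.147, 0.1396]
tool_rot: [-2.406, -2.019, -0.004]
ft_force: [-0.2, -0.3, -2.4]
opening: 0.0463
t 16.33 tcp [0.4068 0.147  0.1396] yaw 80.0 tilt [0.002 0.002] F [-0.2 -0.3 -2.4] T [-0.05  0.02  0.02] open 0.0463 j7 1.08
turn [ 0.1 -0.1  9. ] shift [-273.6   85.6   -0.8] rows>= 6.9
```

View pics/n_scene.png

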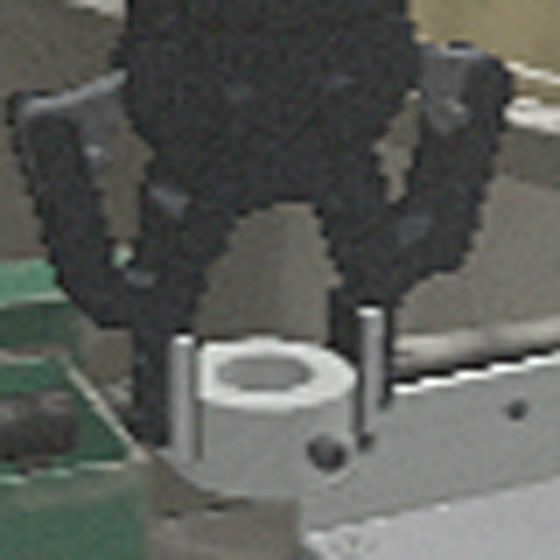

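```bash
python3 -m jog '0 0 2 -38 12 0 -1;0 0 4 -76 24 0 -1;0 0 6 -114 36 0 -1;0 0 8 -152 48 0 -1;0 0 9 -190 60 0 -1'; python3 -c "
from h import *
st();go(.4437,-.1373,.14,71)"
```

```text
clock: 16.8
tcp_pos: [0.4312, -0.0526, 0.1372]
tool_rot: [-2.557, -1.822, 0.006]
ft_force: [0.3, 1.4, -2.0]
opening: 0.0466
t 16.8 tcp [ 0.4312 -0.0526  0.1372] yaw 70.9 tilt [-0.004 -0.001] F [ 0.3  1.4 -2. ] T [-0.05 -0.08  0.05] open 0.0466 j7 1.45
turn [-0.2  0.1 -0.1] shift [-76.   39.5  -2.8] rows>= 2.1
```

```bash
python3 -m jog '0 0 0 -25 13 0 -1;0 0 0 -50 26 0 -1;0 0 0 -68 35 0 -1;0 0 0 -76 39 0 -1;0 0 0 -76 39 0 -1'; python3 -m jog '0 0 0 0 0 0 -1;0 0 0 0 0 0 -1;0 0 0 0 0 0 -1'; python3 -c "
from h import *
st();go(.4437,-.1373,.1,71)"
```

```text
clock: 17.22
tcp_pos: [0.4439, -0.1373, 0.1375]
tool_rot: [-2.561, -1.818, 0.005]
ft_force: [-1.0, -0.1, -2.3]
opening: 0.0463
clock: 17.47
tcp_pos: [0.4447, -0.1336, 0.1384]
tool_rot: [-2.554, -1.827, 0.001]
ft_force: [0.3, -0.3, -2.2]
opening: 0.0465
t 17.47 tcp [ 0.4447 -0.1336  0.1384] yaw 71.1 tilt [-0.001  0.001] F [ 0.3 -0.3 -2.2] T [ 0.03 -0.02 -0.02] open 0.0465 j7 1.67
turn [-0.1 -0.   0.1] shift [-3.8  0.3 38.4] rows>= 0.9
```

```bash
python3 -m jog '0 0 0 -4 0 15 -1;0 0 0 -4 0 28 -1;0 0 0 -4 0 30 -1;0 0 0 -4 0 30 -1;0 0 0 -4 0 30 -1'; python3 -m jog '0 0 0 0 0 0 -1;0 0 0 0 0 0 -1'; python3 -c "
from h import *
st();go(.4437,-.1373,.1,71)
for n in ['top','scene']:
  p,d=arm.read_camera(n);np.save(n+'4p.npy',p);np.save(n+'4.npy',d);crop(p,*((320,145,80,80,7) if n=='top' else (290,110,80,80,7)),'pics/o_'+n+'.png')
"
```

```text
clock: 17.88
tcp_pos: [0.444, -0.1386, 0.1091]
tool_rot: [-2.557, -1.826, -0.001]
ft_force: [-0.1, -0.5, -1.4]
opening: 0.0465
clock: 18.05
tcp_pos: [0.4442, -0.1391, 0.1095]
tool_rot: [2.557, 1.824, 0.002]
ft_force: [-0.2, 1.0, -2.3]
opening: 0.0464
t 18.05 tcp [ 0.4442 -0.1391  0.1095] yaw 71.0 tilt [0.001 0.   ] F [-0.2  1.  -2.3] T [0.01 0.01 0.03] open 0.0464 j7 1.73
turn [ 0.1 -0.   0. ] shift [ 1.5 -1.1  9.5] rows>= 0.2
```

View pics/o_scene.png

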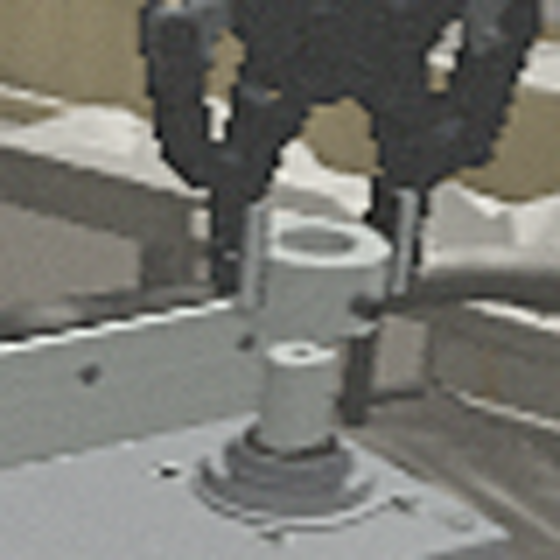

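View pics/o_top.png

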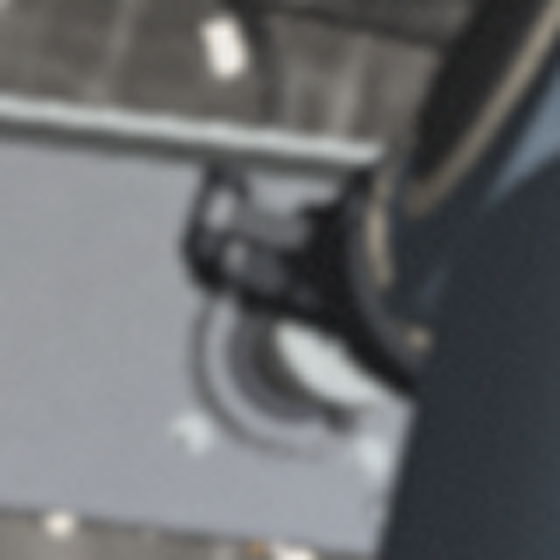

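Run:
```python
from h import *
# spindle top seen by scene: crop(302,352)
px=lambda u,v:(290+u/7-.43,110+v/7-.43)
print('spindle top scene', ray('scene',*px(302,352),.092))
ax=np.array([.4437,-.1373])
s=ray('scene',*px(302,352),.092)[:2]; corr=ax-s
c=np.r_[.4442,-.1391]
for z,nm in((.1045,'bottom'),(.1325,'top')):
    q=np.r_[c-corr,z];u,v=proj('scene',q);print(nm,'pred crop',(u+.43-290)*7,(v+.43-110)*7)
    for sgn in(1,-1):
        q2=q+np.r_[np.array([-.574,-.819])/1.0*.025*sgn,0];u,v=proj('scene',q2);print('  edge',(u+.43-290)*7)
S=ray('scene',*px(362,305),.1185)[:2]+corr;print('screw scene',S,(S-c),np.degrees(np.arctan2(*(S-c)[::-1])))
for th in (165,170,175,180,185,190,195):
    t=np.radians(th);q=np.r_[c-corr+.031*np.array([np.cos(t),np.sin(t)]),.1185];u,v=proj('scene',q);print(th,round((u+.43-290)*7),round((v+.43-110)*7))
pt_=(320+345/7-.43,145+412/7-.43);S=ray('top',*pt_,.1185)[:2];print('screw top',S,S-c,np.degrees(np.arctan2(*(S-c)[::-1])),np.hypot(*(S-c)))
```

```text
spindle top scene [ 0.44390863 -0.13976981  0.092     ]
bottom pred crop 308.6817441299782 316.4872678781013
  edge 381.8591000951088
  edge 235.46934931606307
top pred crop 317.6869986402334 238.99325663215953
  edge 391.8044905175686
  edge 243.53356053713173
screw scene [ 0.41757224 -0.13509155] [-0.02662776  0.00400845] 171.43917745745475
165 361 311
170 368 310
175 374 308
180 380 307
185 386 305
190 391 303
195 395 301
screw top [ 0.41950018 -0.13766584] [-0.02469982  0.00143416] 176.67692397073614 0.024741418016513018
```

Run:
```python
from h import *
p=np.load('scene4p.npy');q=np.load('top4p.npy')
A=cv2.resize(p[135:175,320:355],(420,480),interpolation=cv2.INTER_CUBIC)
B=cv2.resize(q[185:217,350:378],(420,480),interpolation=cv2.INTER_CUBIC)
cv2.imwrite('pics/q.png',np.hstack([A,B])[:,:,::-1][:, :800])
```

```text
(no output)
```

View pics/q.png

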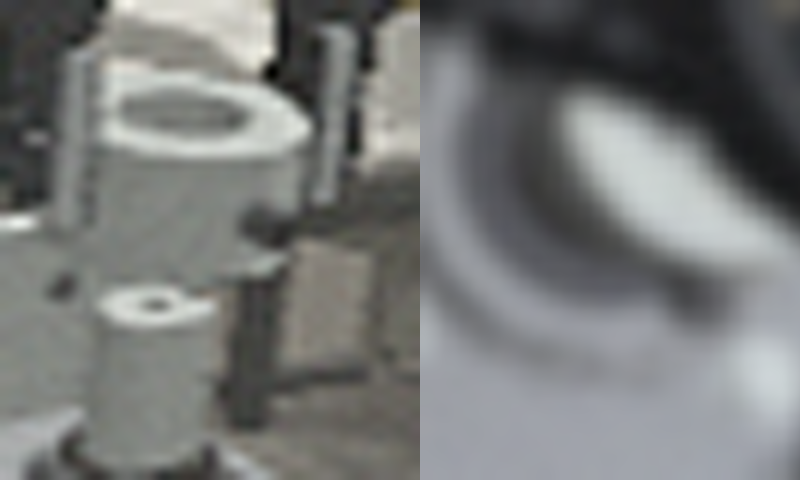

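Scene and top views put the screw at about 171–176°, against a target of 173.9°. The collar is over the spindle to within about 2 mm, so I'll correct that and lower in small steps.

```bash
python3 -m jog '0 0 0 1.5 -1 3 -1;0 0 0 1.5 -1 6 -1;0 0 0 1.5 -1 8 -1;0 0 0 1.5 -1 8 -1;0 0 0 1.5 -1 8 -1'; python3 -m jog '0 0 0 0 0 0 -1;0 0 0 0 0 0 -1';python3 -c "
from h import *
st();go(.4437,-.1373,.09,71)"
```

```text
clock: 18.57
tcp_pos: [0.443, -0.1375, 0.1006]
tool_rot: [-2.558, -1.824, 0.001]
ft_force: [-0.3, 0.5, -2.0]
opening: 0.0463
clock: 18.73
tcp_pos: [0.4433, -0.1375, 0.1009]
tool_rot: [2.558, 1.824, 0.0]
ft_force: [0.6, -0.2, -1.2]
opening: 0.0464
t 18.73 tcp [ 0.4433 -0.1375  0.1009] yaw 71.0 tilt [0. 0.] F [ 0.6 -0.2 -1.2] T [-0.03 -0.02 -0.04] open 0.0464 j7 1.74
turn [ 0. -0. -0.] shift [ 0.4  0.3 10.9] rows>= 0.3
```

```bash
python3 -m jog '0 0 0 0.2 0.2 2 -1;0 0 0 0.2 0.2 4 -1;0 0 0 0.2 0.2 6 -1;0 0 0 0.2 0.2 6 -1;0 0 0 0.2 0.2 6 -1';python3 -c "
from h import *
st()"; python3 -m jog '0 0 0 0 0 2 -1;0 0 0 0 0 4 -1;0 0 0 0 0 4 -1;0 0 0 0 0 4 -1';python3 -c "
from h import *
st()"
```

```text
clock: 19.15
tcp_pos: [0.4433, -0.1373, 0.0946]
tool_rot: [-2.558, -1.824, 0.001]
ft_force: [-0.3, 0.1, -2.4]
opening: 0.0463
t 19.15 tcp [ 0.4433 -0.1373  0.0946] yaw 71.0 tilt [-0.  0.] F [-0.3  0.1 -2.4] T [-0.04 -0.03  0.04] open 0.0463 j7 1.75
clock: 19.48
tcp_pos: [0.4433, -0.1373, 0.0907]
tool_rot: [-2.558, -1.824, 0.0]
ft_force: [0.3, -1.2, -2.5]
opening: 0.0463
t 19.48 tcp [ 0.4433 -0.1373  0.0907] yaw 71.0 tilt [-0.  0.] F [ 0.3 -1.2 -2.5] T [0.05 0.03 0.06] open 0.0463 j7 1.75
```

```bash
for i in 1; do python3 -m jog '0 0 0 0 0 2 -1;0 0 0 0 0 4 -1;0 0 0 0 0 4 -1;0 0 0 0 0 4 -1';python3 -m jog '0 0 0 0 0 2 -1;0 0 0 0 0 4 -1;0 0 0 0 0 4 -1;0 0 0 0 0 4 -1';python3 -c "
from h import *
st()"; done
```

```text
clock: 19.82
tcp_pos: [0.4433, -0.1373, 0.0867]
tool_rot: [-2.558, -1.824, 0.0]
ft_force: [-0.9, -0.6, -1.5]
opening: 0.0458
clock: 20.15
tcp_pos: [0.4433, -0.1373, 0.0826]
tool_rot: [-2.558, -1.824, 0.0]
ft_force: [0.0, -0.1, -1.3]
opening: 0.046
t 20.15 tcp [ 0.4433 -0.1373  0.0826] yaw 71.0 tilt [-0.  0.] F [ 0.  -0.1 -1.3] T [-0.    0.02  0.03] open 0.046 j7 1.77
```

```bash
python3 -m jog '0 0 0 0 0 3 -1;0 0 0 0 0 6 -1;0 0 0 0 0 9 -1;0 0 0 0 0 9 -1';python3 -m jog '0 0 0 0 0 3 -1;0 0 0 0 0 6 -1;0 0 0 0 0 8 -1;0 0 0 0 0 8 -1';python3 -c "
from h import *
st()
p,d=arm.read_camera('scene');crop(p,290,110,80,80,7,'pics/r.png')"
```

```text
clock: 20.48
tcp_pos: [0.443, -0.1372, 0.0732]
tool_rot: [-2.557, -1.823, 0.001]
ft_force: [0.2, -0.0, -1.7]
opening: 0.0464
clock: 20.82
tcp_pos: [0.4431, -0.1372, 0.0653]
tool_rot: [-2.557, -1.824, 0.001]
ft_force: [-0.7, -0.5, -2.6]
opening: 0.0462
t 20.82 tcp [ 0.4431 -0.1372  0.0653] yaw 71.0 tilt [-0.001  0.   ] F [-0.7 -0.5 -2.6] T [-0.04  0.02 -0.01] open 0.0462 j7 1.79
```

View pics/r.png

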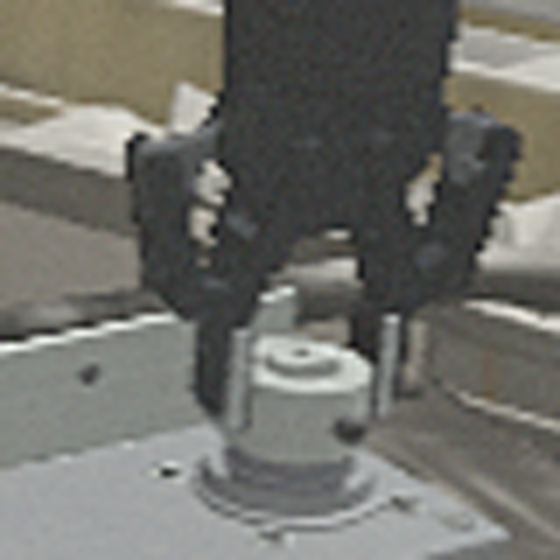

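The collar is on the spindle and about to touch the seal. The screw is at about (350,428) and the spindle top at (302,353) shows through the bore. Now I'll press.

```bash
python3 -m jog '0 0 0 0 0 2 -1;0 0 0 0 0 4 -1;0 0 0 0 0 4 -1;0 0 0 0 0 4 -1' 120;python3 -m jog '0 0 0 0 0 2 -1;0 0 0 0 0 4 -1;0 0 0 0 0 4 -1;0 0 0 0 0 4 -1';python3 -c "
from h import *
st()"
```

```text
clock: 21.2
tcp_pos: [0.4437, -0.1374, 0.0621]
tool_rot: [2.558, 1.824, 0.001]
ft_force: [-0.4, -0.2, 3.9]
opening: 0.0464
clock: 21.53
tcp_pos: [0.4438, -0.1374, 0.0582]
tool_rot: [2.558, 1.824, 0.001]
ft_force: [-1.5, 0.6, 7.4]
opening: 0.0465
t 21.53 tcp [ 0.4438 -0.1374  0.0582] yaw 71.0 tilt [0.001 0.   ] F [-1.5  0.6  7.4] T [ 0.05  0.33 -0.01] open 0.0465 j7 1.81
```

```bash
python3 -m jog '0 0 0 0 0 1 -1;0 0 0 0 0 2 -1;0 0 0 0 0 2 -1;0 0 0 0 0 2 -1';python3 -c "
from h import *
st()";python3 -m jog '0 0 0 0 0 1 -1;0 0 0 0 0 1 -1;0 0 0 0 0 1 -1;0 0 0 0 0 1 -1';python3 -c "
from h import *
st()"
```

```text
clock: 21.87
tcp_pos: [0.4437, -0.1374, 0.0571]
tool_rot: [-2.558, -1.824, -0.002]
ft_force: [-4.4, 1.5, 17.5]
opening: 0.0461
t 21.87 tcp [ 0.4437 -0.1374  0.0571] yaw 71.0 tilt [0.001 0.001] F [-4.4  1.5 17.5] T [0.16 1.01 0.06] open 0.0461 j7 1.81
clock: 22.2
tcp_pos: [0.4438, -0.1374, 0.057]
tool_rot: [-2.557, -1.823, -0.003]
ft_force: [-7.0, 2.8, 29.2]
opening: 0.0466
t 22.2 tcp [ 0.4438 -0.1374  0.057 ] yaw 71.0 tilt [0.001 0.002] F [-7.   2.8 29.2] T [ 0.26  1.72 -0.04] open 0.0466 j7 1.81
```

The stop is hard at TCP z 0.057, which puts the underside at 0.052, the boss height. I'll do final checks with both cameras.

```bash
python3 -c "
from h import *
for n in ['top','scene']:
  p,d=arm.read_camera(n);np.save(n+'5p.npy',p);C=cloud(n,d)
  m=(np.hypot(C[...,0]-.4425,C[...,1]+.1373)<.024)&(np.hypot(C[...,0]-.4425,C[...,1]+.1373)>.014)&(C[...,2]>.066)&(C[...,2]<.09)
  print(n,m.sum(),np.median(C[m][:,2]) if m.any() else 0, np.percentile(C[m][:,2],80) if m.any() else 0)
  m=(np.hypot(C[...,0]-.44,C[...,1]+.138)<.008)&(C[...,2]>.08)&(C[...,2]<.1)
  print('spindle top',m.sum(),np.median(C[m][:,2]) if m.any() else 0)
  crop(p,*((225,140,170,100,4.6) if n=='top' else (310,140,50,50,11)),'pics/z_'+n+'.png')
st()
"
```

```text
top 68 0.07923076024818188 0.08065698592156371
spindle top 0 0
scene 102 0.07957814674152586 0.08106103570376325
spindle top 32 0.09020540826865442
t 22.3 tcp [ 0.4438 -0.1375  0.057 ] yaw 71.0 tilt [0.001 0.002] F [-7.4  3.  30.4] T [0.31 1.72 0.  ] open 0.0466 j7 1.81
```

View pics/z_scene.png

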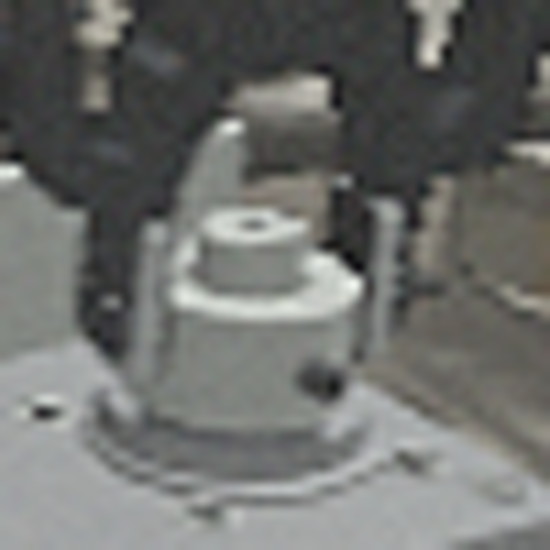

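View pics/z_top.png

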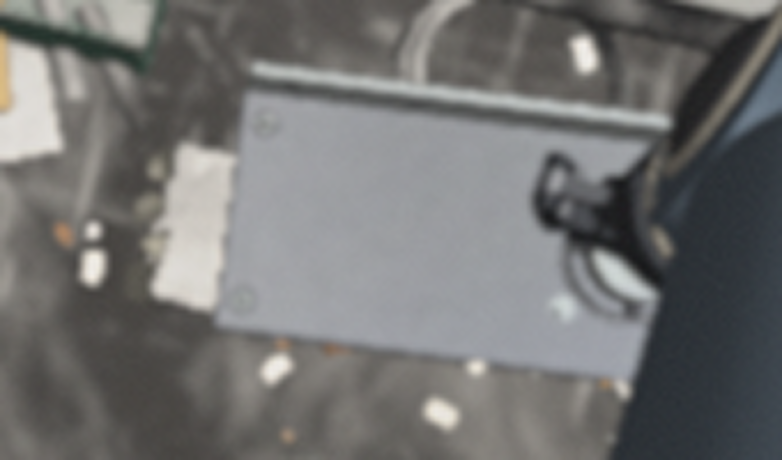

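```bash
python3 -c "
from h import *
o=ray('scene',310+257/11-.45,140+222/11-.45,.092)[:2]
for th in range(160,196,5):
    t=np.radians(th)
    for r in(.029,.0325):
        u,v=proj('scene',np.r_[o+r*np.array([np.cos(t),np.sin(t)]),.066]);print(th,r,round((u+.45-310)*11),round((v+.45-140)*11),end=' | ')
    print()
"
```

```text
160 0.029 301 385 | 160 0.0325 308 391 | 
165 0.029 312 383 | 165 0.0325 320 390 | 
170 0.029 322 382 | 170 0.0325 331 388 | 
175 0.029 331 380 | 175 0.0325 342 386 | 
180 0.029 340 377 | 180 0.0325 352 383 | 
185 0.029 348 374 | 185 0.0325 361 380 | 
190 0.029 355 371 | 190 0.0325 368 376 | 
195 0.029 361 368 | 195 0.0325 375 372 |
```

```bash
python3 -c "
from h import *
arm.hand_in();st()"
```

```text
the job is handed in; nothing more can be done
the job is handed in; nothing more can be done
```

I finished the whole job in the order asked and handed it in at about 22 s of the 72 s allowed. The arm was still gripping the collar and holding it down at hand-in.

**Chips:** one sweep with the scraper pushed all four off the deck's left end. The pictures showed the deck empty, and the depth image showed four chip-sized bumps on the bench beside the housing. In the colour picture only three of the chips were clear; I could pick out the fourth only by its height. The scraper was laid back down near where it had stood.

**Spindle:** I gripped it across the flat and turned it about 48° clockwise. In the top view the flat then looked parallel to the housing's front edge, within about 2°.

**Collar:** it went over the spindle without catching and met the seal. The stop was then hard at a tool height of 57 mm, which puts the underside at the 52 mm boss height.
- **Height:** both cameras read the collar's top at 79–80 mm; fully home is 80 mm.
- **Push:** it was held down with about 30 N, against the spring's roughly 10 N.

**Disagreements:** my estimates of the screw's direction ranged from about 170° to 177°, where straight to the front is 174°. The last look gave about 170°, so the screw is on the flat but may be some 4° off square. The two cameras also differed by 3–4 mm along x, so I relied on the top camera and on where the fingers touched the spindle.

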